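# Gauge the overload-stop gap of a weighing rig under full load

## Robot

A 6-joint arm with a two-finger parallel gripper is mounted at the origin on a cart in front of the work surface, level with it; the furniture and walls round the work are solid. World frame = base frame: x ahead of the robot, y to its left, z up, the work surface at z = 0. Lengths are in m, angles in rad, forces in N, time in s.
With the tool pointing down it reaches from about 0.325 to 0.9 m from the base axis. Payload 6.1 kg.
Tool frame: the origin (TCP) lies midway between the tips of the shut fingers; the grasp point (between the pads) lies 19 mm behind it; z points along the fingers, y is the direction in which the jaws open and shut (so a half turn about z gives the same grasp; the last joint's range is limited). The gripper opens to 87 mm and grips with 3 to 60 N. Pads are 19 mm wide; open, the fingers measure 117 mm over their backs; the gripper's body (75 mm by 190 mm) begins 51 mm behind the grasp point.
Start: joints at [1.132, 0.22, 1.526, -0, 1.395, -0.126], TCP at [0.192, 0.595, 0.223] pointing down, gripper open.
Joint ranges: [-2.98, 2.98], [-0.91, 2.08], [0.09, 2.57], [-1.24, 4.39], [0.2, 2.65], [-2.68, 2.68]. Speed limits (rad/s): [2.57, 2.57, 3.01, 3.14, 3.14, 3.14].

## Interface

Orientations are given as [roll, pitch, yaw] about the fixed x, y, z axes, in that order (R = Rz(yaw) Ry(pitch) Rx(roll)).
In Python, from rig import r gives the robot as it stands. The module is installed in compiled form; this text tells all that it offers.
- The arm moves only by the tool apply_moves, never from a script. Its argument "commands" is a list of rows, each an object of numbers: "dx", "dy", "dz": the shift along the world's x, y, z in m; "ax", "ay", "az": the turn, a rotation vector about the world's x, y, z in degrees; "fingers": the opening, from 0 (shut) to 1 (fully open). A call has exactly 8 rows; each row is the pose to reach, as a shift and turn from the pose commanded when the call began; what a row does not reach only later rows make up. A row lasts 1/10 s, in which the tool goes at most 50 mm and 8.59 degrees, less where a joint would pass 70% of its speed; a pose out of reach is approached as far as the arm can. A call with a gripper value outside its range is refused whole. The fingers move at their own pace and stop on an object; "squeeze" is the grip in N (left out, the last holds). Time passes only in rows, so rows that repeat a pose let the fingers close, or fill a call up. It gives the time, the measured TCP pose, the force and the opening at its end, in the units of the state.
- r.sense(): the state, without advancing time (a new reading comes with each control period).
- r.camera(name): name is "side" or "top"; returns a dict with "pixels" (384x512x3 uint8, red, green, blue), "range_z" (384x512 float32, m along the optical axis (not along the pixel's ray), 0 where there is no reading), "mtx" (3x3 intrinsics, pixels), "R" (3x3) and "t" (3): a world point X has camera coordinates R X + t. Camera axes: x right, y down, z forward; pixel columns grow to the right and rows downward; lengths in m; the calibration is good to about 2 mm. A picture is of the moment at which its call begins.
- r.sign_off(): hands the job in, once; it reports no verdict.
The state is a dict: "t": time; "joint_positions": joint angles; "qvel": joint speeds; "effort": joint torques, N m; "eef_pos": TCP position; "tool_rot": TCP orientation; "wrist_force": force on the tool from outside, world axes, zero at the start; "ft_torque": the same for the moment, N m; "grip_width": finger opening in m.
Only numpy, scipy, OpenCV 4.12 (cv2) and the standard library are available. Lean on these libraries where they do the work, as an engineer would, in place of code of your own. Each camera call takes 0.05 s, during which the arm holds its last target. There are 200 camera calls.

## Task

Put the weighing rig under full load by standing a spare test weight in every empty pocket of its tray, then find the overload gap between the load arm and the stop plate: slide the gauge leaves about 25 mm into it from the front, one at a time, thinnest first, until one binds. Leave that leaf in the gap, clamped, as the reading for the inspector, and have all the other leaves lying flat on the rubber mat. Do not force a leaf that will not enter, and leave the timer, screwdriver and weight case where they are.

Things in the scene. Friction and masses are not known exactly. Their poses are not given: they have to be found in the camera images.
- rig: test rig fixed to the bench: grey base plate 225 (x) x 170 (y) x 12 mm; its open working side faces -x of this frame. Origin on the bench under the centre of the weight tray, z up. Four coil springs on the base carry the load arm; the stop plate stands in front of and under it, in the middle. A loose leaf slides freely in the gap; one that binds takes about 2 to 20 N
- load_arm: load arm, moves only up and down on its springs (3 N per mm; a weight lowers it 1.6 mm). Lowest part: aluminium plate 140 x 150 x 10 mm; origin on that plate's underside, above the rig's; front lower edge at x = -75 mm. On it a load cell and the square tray, 145 x 145 mm, top 49 mm above the origin, with four round pockets 45 mm across, 4 mm deep, on a 68 mm square
- gap_mouth (a point): middle of the gap's mouth, axes as the rig's (x into the gap): below the load arm's front edge, 32 mm above the bench. The stop plate, a flat steel ledge 40 mm wide, reaches from 50 mm before to 30 mm behind this point; its top is set 0 to 5 mm above it (unknown, stays). The gap from it up to the load arm's underside is 4.7 to 9.3 mm under four weights
- mat: black rubber mat for the gauge leaves, 200 (x) x 300 (y) x 3 mm, fixed; origin under its centre
- pocket_0 (a point): centre of the floor of tray pocket 0, 4 mm below the tray's top, z up (moves with the load arm)
- pocket_1 (a point): centre of the floor of tray pocket 1, 4 mm below the tray's top, z up (moves with the load arm)
- pocket_2 (a point): centre of the floor of tray pocket 2, 4 mm below the tray's top, z up (moves with the load arm)
- pocket_3 (a point): centre of the floor of tray pocket 3, 4 mm below the tray's top, z up (moves with the load arm)
- weight_0: brass 500 g test weight that, if present, already stands in a tray pocket: round, 38 mm across and straight-sided up to 29 mm, tapering to a knob, 48 mm tall; origin at the centre of its underside
- weight_1: brass 500 g test weight that, if present, already stands in a tray pocket: round, 38 mm across and straight-sided up to 29 mm, tapering to a knob, 48 mm tall; origin at the centre of its underside
- weight_2: brass 500 g test weight that, if present, already stands in a tray pocket: round, 38 mm across and straight-sided up to 29 mm, tapering to a knob, 48 mm tall; origin at the centre of its underside
- weight_3: brass 500 g test weight that, if present, already stands in a tray pocket: round, 38 mm across and straight-sided up to 29 mm, tapering to a knob, 48 mm tall; origin at the centre of its underside
- spare_0: spare brass 500 g test weight, same shape and size, standing on the grey felt pad (2 mm thick) to the right; origin at the centre of its underside
- spare_1: spare brass 500 g test weight, same shape and size, standing on the grey felt pad (2 mm thick) to the right; origin at the centre of its underside
- spare_2: spare brass 500 g test weight, same shape and size, standing on the grey felt pad (2 mm thick) to the right; origin at the centre of its underside
- leaf_a: gauge leaf, 4 mm thick: flat steel blade 20 mm wide, 116 mm long, with a black upright grip 32 (x) x 12 (y) x 40 mm standing on it. Origin on the underside below the grip's centre; blade from 100 mm along +x (tip) to 16 mm behind. The last 10 mm slope down on top by 2.8 mm, so a pushed leaf can lift the load arm by about that. Mass 60 g
- leaf_b: gauge leaf, 6 mm thick: flat steel blade 23 mm wide, 116 mm long, with a black upright grip 32 (x) x 12 (y) x 40 mm standing on it. Origin on the underside below the grip's centre; blade from 100 mm along +x (tip) to 16 mm behind. The last 10 mm slope down on top by 2.8 mm, so a pushed leaf can lift the load arm by about that. Mass 75 g
- leaf_c: gauge leaf, 8 mm thick: flat steel blade 26 mm wide, 116 mm long, with a black upright grip 32 (x) x 12 (y) x 40 mm standing on it. Origin on the underside below the grip's centre; blade from 100 mm along +x (tip) to 16 mm behind. The last 10 mm slope down on top by 2.8 mm, so a pushed leaf can lift the load arm by about that. Mass 90 g
- leaf_d: gauge leaf, 10 mm thick: flat steel blade 29 mm wide, 116 mm long, with a black upright grip 32 (x) x 12 (y) x 40 mm standing on it. Origin on the underside below the grip's centre; blade from 100 mm along +x (tip) to 16 mm behind. The last 10 mm slope down on top by 2.8 mm, so a pushed leaf can lift the load arm by about that. Mass 105 g
- weight_case: grey case of the test weights, 58 x 104 x 70 mm, standing; not needed; origin at the centre of its underside
- timer: white timer, 69 x 69 x 17 mm, lying; not needed; origin at the centre of its underside
- screwdriver: yellow screwdriver, lying, 150 mm; not needed; origin at the centre of its underside
Not all that is in view belongs to the job. Leave any blue or purple look-alike of the spare_2 alone.

How it is judged:
By the outcome, as a careful person would: the job done as asked, in the order asked, and still so for the second after the job is handed in, with the robot touching nothing.
Of weight_0, weight_1, weight_2, weight_3 only 1 to 2 are there at a start; the rules pass over those that are not, and their reading is None.
At some moment in a run one of leaf_a, leaf_b, leaf_c, leaf_d may be knocked a few centimetres aside while the robot is not near it.
It also fails if it takes over 210 s, if anything falls off the work surface, if the arm or the gripper's body presses on something with over 40 N, if the wrist force passes 120 N, or if a joint passes its speed limit or range.

## Working session

There is one attempt and no reset: what is moved stays moved. The work goes in short steps, Python scripts to look and compute and a tool call to move; the robot and the scene stay as the last step left them, time stands still between calls to the robot, and variables do not carry over. Pictures are saved under pics/ and viewed, about 12 in all and at most 16, crops included, and the job is handed in when it is done.

Besides the shell and the picture viewer there is one more tool, called as name([rows], argument=value, ...), one row to a line, values as JSON. apply_moves: Moves the arm, as the interface text tells. Its arguments: {"type":"object","properties":{"commands":{"type":"array"},"squeeze":{"type":"number"}},"required":["commands"]}

```bash
mkdir -p pics
cat > h.py <<'E'
from rig import r
import numpy as np, cv2
def shot(name,fn=None):
    c=r.camera(name); 
    if fn: cv2.imwrite('pics/'+fn,c['pixels'][:,:,::-1])
    return c
def cloud(c):
    z=c['range_z']; v,u=np.mgrid[:z.shape[0],:z.shape[1]]
    K=c['mtx']; p=np.stack([(u-K[0,2])/K[0,0]*z,(v-K[1,2])/K[1,1]*z,z],-1)
    P=(p-c['t'])@c['R']; P[z==0]=np.nan
    return P
E
python3 - <<'E'
from h import *
for n in('top','side'):
    c=shot(n,n+'0.png'); np.savez(n+'0.npz',**c); print(n,c['mtx'].tolist(),(-c['R'].T@c['t']).tolist(),c['R'].round(2).tolist())
print(r.sense())
E
```

```text
top [[439.86541557446975, 0.0, 251.01030799847197], [0.0, 439.86541557446975, 190.55469932801674], [0.0, 0.0, 1.0]] [0.33307968942384414, -0.11746948204527691, 1.669160310536869] [[0.0, -1.0, -0.02], [-0.99, -0.0, -0.12], [0.12, 0.02, -0.99]]
side [[429.44746269854727, 0.0, 244.91620167623807], [0.0, 429.44746269854727, 185.17431307246179], [0.0, 0.0, 1.0]] [-0.16650861987438437, -1.264671462405107, 0.6798501799961634] [[0.85, -0.53, -0.02], [-0.22, -0.32, -0.92], [0.48, 0.79, -0.39]]
{'t': 0.1, 'joint_positions': array([ 1.13192136e+00,  2.21137765e-01,  1.52750921e+00, -6.71360021e-06,
        1.39469863e+00, -1.26106210e-01]), 'qvel': array([-4.44016981e-06, -2.94700925e-03, -3.08568693e-03, -1.02184473e-03,
        9.81811653e-04,  2.32537698e-04]), 'effort': array([ 3.64092398e-05, -4.95945668e+01, -3.88520873e+01,  7.01492582e-02,
        5.14442485e-02, -7.71407804e-05]), 'eef_pos': array([0.19207695, 0.59416084, 0.22154591]), 'tool_rot': array([-3.13985279e+00, -2.13917433e-04,  2.82882489e+00]), 'wrist_force': array([ 0.75251938,  0.51933483, -0.6010937 ]), 'ft_torque': array([-0.02601733, -0.05595979, -0.00621437]), 'grip_width': 0.08690288576782206}
```

View pics/top0.png

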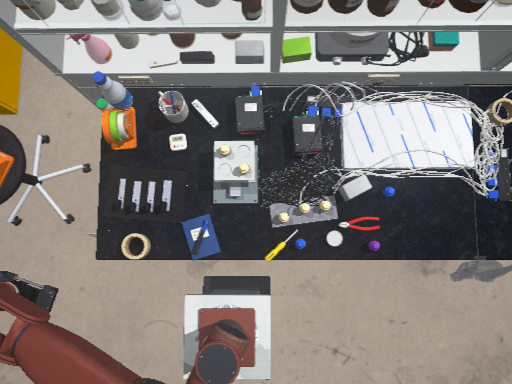

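View pics/side0.png

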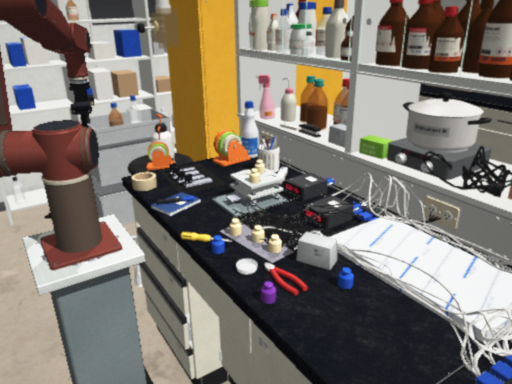

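Run:
```python
import cv2,numpy as np
from h import cloud
im=cv2.imread('pics/top0.png')
a=cv2.resize(im[130:235,100:265],None,fx=4.8,fy=4.8,interpolation=cv2.INTER_CUBIC)
cv2.imwrite('pics/crop0.png',a)
c=dict(np.load('top0.npz')); P=cloud(c); np.set_printoptions(precision=3,suppress=True,linewidth=200)
px=c['pixels'].astype(int)
def blobs(mask,mn,name):
    n,l,s,ce=cv2.connectedComponentsWithStats(mask.astype(np.uint8))
    for i in range(1,n):
        if s[i,4]>=mn:
            q=P[l==i]; print(name,ce[i].round(1),s[i,4],'mean',np.nanmean(q,0),'min',np.nanmin(q,0),'max',np.nanmax(q,0))
roi=np.zeros(px.shape[:2],bool); roi[130:235,100:345]=1
R,G,B=px[...,0],px[...,1],px[...,2]
blobs(roi&(R>G+15)&(G>B+20)&(R>150),8,'brass')
lr=roi.copy(); lr[:,180:]=0; lr[:165]=0
hsv=cv2.cvtColor(c['pixels'],cv2.COLOR_RGB2HSV)
blobs(lr&(hsv[...,2]>110)&(hsv[...,1]<60),20,'leaf')
blobs(roi&(P[...,2]>.045)&(np.arange(512)[None]<260)&(np.arange(512)[None]>205),30,'rig')
# height map leaves
print((P[172:216:2,112:176:2,2]*1000).round(0).astype(int) )
print('rig heights'); print((np.nan_to_num(P[136:208:3,208:264:2,2])*1000).astype(int))
```

```text
brass [106.9 134. ] 65 mean [0.73  0.431 0.123] min [ 0.714  0.414 -0.002] max [0.779 0.495 0.146]
brass [127.7 141.5] 197 mean [0.727 0.385 0.023] min [0.699 0.353 0.004] max [0.775 0.448 0.103]
brass [326.2 208. ] 11 mean [ 0.471 -0.369  0.038] min [ 0.467 -0.38   0.031] max [ 0.477 -0.356  0.051]
brass [304.2 211. ] 10 mean [ 0.459 -0.288  0.038] min [ 0.456 -0.295  0.031] max [ 0.463 -0.28   0.053]
brass [135.5 233.8] 11 mean [0.373 0.336 0.045] min [0.372 0.318 0.04 ] max [0.376 0.354 0.054]
leaf [121.6 190.5] 145 mean [0.539 0.405 0.008] min [ 0.474  0.391 -0.002] max [0.588 0.421 0.045]
leaf [136.4 193.5] 195 mean [0.527 0.347 0.012] min [ 0.46   0.33  -0.007] max [0.576 0.368 0.049]
leaf [150.8 193.7] 167 mean [0.526 0.292 0.01 ] min [0.46  0.278 0.001] max [0.576 0.308 0.052]
leaf [166.7 192.5] 213 mean [0.531 0.231 0.013] min [ 0.464  0.215 -0.004] max [0.581 0.252 0.054]
rig [246.6 130.4] 38 mean [ 0.761 -0.073  0.054] min [ 0.757 -0.12   0.046] max [ 0.765 -0.037  0.064]
rig [234.7 161.5] 1687 mean [ 0.635 -0.031  0.095] min [ 0.565 -0.105  0.045] max [0.713 0.044 0.145]

[... 17116 characters left out ...]
31  37  35  35  32   7   9  12   8  18  21   9  24   3  -1  43]
 [  0  -4   4   7  12  11  14   7  10  16  24  33  40  36  37  38  33   9   8  13  15  15  15  24  17   0   4   5]
 [ -3   1   0  12   6  11   8  13  14  12  16  12  13  11   9  12  13  13   5  11  14   2   9   7  14  -2  -4  -3]
 [ -2   1  -5  11   8  20  12  14  15  11  20   7   8   9  15   9  13   9  10  10   8   5  16  10  16   3   2  -1]
 [  1   3  -1   8  16  11  13  17  17  10  10  16  12  16  15  17  16   4   8  14  14  15  19  17  12   2   5  -1]
 [  0   2   0   3   5  -1  -1   5   6  -5   1   3   2   0  -3   3   1   0  -6  -6   5   6   6   3  -2   4   6  39]]<stdin>:21: RuntimeWarning: invalid value encountered in cast
```

View pics/crop0.png

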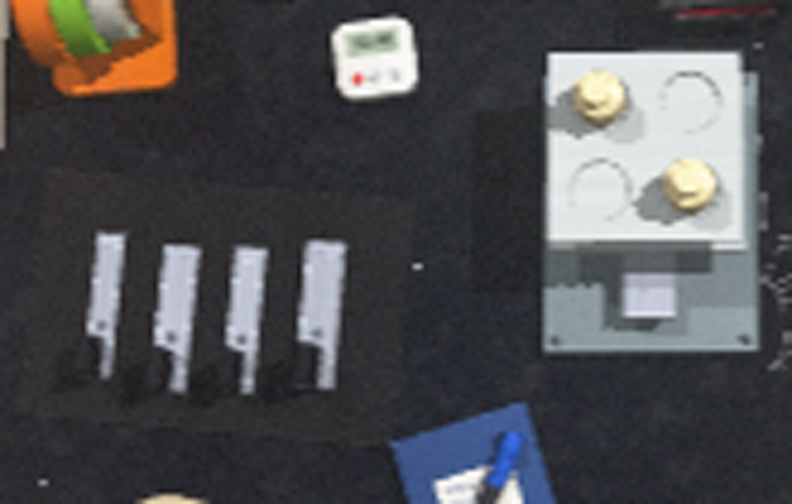

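```bash
cat >> h.py <<'E'
def cast(c,uv,z):
    K=c['mtx']; uv=np.atleast_2d(uv).astype(float)
    d=np.c_[(uv-[K[0,2],K[1,2]])/[K[0,0],K[1,1]],np.ones(len(uv))]@c['R']
    o=-c['R'].T@c['t']; return o+d*((z-o[2])/d[:,2])[:,None]
def proj(c,X):
    p=np.atleast_2d(X)@c['R'].T+c['t']; p=p@c['mtx'].T; return p[:,:2]/p[:,2:]
def comps(m,mn):
    n,l,s,ce=cv2.connectedComponentsWithStats(m.astype(np.uint8)); return [l==i for i in range(1,n) if s[i,4]>=mn]
def leaves(c,x0=105,x1=180,y0=165,y1=225,z=.010):
    hsv=cv2.cvtColor(c['pixels'],cv2.COLOR_RGB2HSV); m=(hsv[...,2]>110)&(hsv[...,1]<60)
    k=np.zeros_like(m); k[y0:y1,x0:x1]=1; out=[]
    g=c['pixels'].mean(2)
    for b in comps(m&k,60):
        v,u=np.nonzero(b); top=v.min()
        cl=[];w=[]
        for row in range(top+2,top+17):
            uu=u[v==row]; a,e=uu.min()-4,uu.max()+5
            s=np.clip(g[row,a:e]-45,0,None); mx=np.median(s[4:-4]); s=np.clip(s/mx,0,1)
            cl.append([ (s*np.arange(a,e)).sum()/s.sum(),row]); w.append(s.sum())
        Q=cast(c,cl,z); f=np.polyfit(Q[:,0],Q[:,1],1); yaw=np.arctan(f[0])
        uc=int(round(cl[0][0])); col=np.clip(g[top-5:top+10,uc-1:uc+2].mean(1)-45,0,None); tipv=top+10-.5-(np.clip(col/np.median(col[-6:]),0,1)).sum()
        T=cast(c,[[cl[0][0],tipv]],z)[0]; d=np.array([np.cos(yaw),np.sin(yaw)])
        tip=np.array([T[0],np.polyval(f,T[0])])
        out.append((np.mean(w)*np.linalg.norm(cast(c,[[uc,top]],z)-cast(c,[[uc+1,top]],z)),tip,np.degrees(yaw),tip-.1*d))
    return out
E
cat > m1.py <<'E'
from h import *
np.set_printoptions(precision=4,suppress=True,linewidth=160)
c=dict(np.load('top0.npz'));s=dict(np.load('side0.npz'))
for w,t,y,o in leaves(c): print('leaf width %.1f'%(w*1000),'tip',t,'yaw %.1f'%y,'origin',o)
def brass(c): 
    h=cv2.cvtColor(c['pixels'],cv2.COLOR_RGB2HSV); return (h[...,0]>14)&(h[...,0]<32)&(h[...,1]>45)&(h[...,2]>120)
for n,cc,roi in(('top',c,(140,225,212,345)),('side',s,(155,260,210,300))):
    k=np.zeros((384,512),bool);k[roi[0]:roi[1],roi[2]:roi[3]]=1
    for b in comps(brass(cc)&k,12):
        v,u=np.nonzero(b); ce=(u.mean(),v.mean()); print(n,ce,b.sum(),(u.min(),u.max(),v.min(),v.max()),'z.026',cast(cc,[ce],.026)[0][:2],'z.12',cast(cc,[ce],.12)[0][:2])
P=cloud(c); k=np.zeros((384,512),bool);k[130:200,208:265]=1
m=k&(P[...,2]>.075); m=cv2.morphologyEx(m.astype(np.uint8),cv2.MORPH_OPEN,np.ones((5,5)))
q=P[(m>0)&(P[...,2]<.105)]; print('tray z med',np.median(q[:,2]))
g=c['pixels'].mean(2); h=cv2.cvtColor(c['pixels'],cv2.COLOR_RGB2HSV)
cn=max(cv2.findContours(m,cv2.RETR_EXTERNAL,cv2.CHAIN_APPROX_NONE)[0],key=cv2.contourArea)
pts=cast(c,cn[:,0],.094)[:,:2].astype(np.float32); rr=cv2.minAreaRect(pts); print('tray',rr)
m=k&(P[...,2]>.024)&(P[...,2]<.05); m[:183]=0;m=cv2.morphologyEx(m.astype(np.uint8),cv2.MORPH_OPEN,np.ones((3,3)))
for b in comps(m,20):
    v,u=np.nonzero(b);print('stop',cast(c,[[u.mean(),v.mean()]],.035),u.min(),u.max(),v.min(),v.max(),np.median(P[b],0), np.median(P[b][:,2]))
q=P[130:200,205:265]; bp=(g>90)&k&(P[...,2]<.025);
print('base z',np.median(P[195:203,215:255,2]),'bench z',np.nanmedian(P[215:235,140:175,2]), 'mat',np.nanmedian(P[172:185,140:146,2]))
E
python3 m1.py
```

```text
leaf width 22.5 tip [0.5869 0.4023] yaw -3.5 origin [0.4871 0.4085]
leaf width 28.5 tip [0.5766 0.345 ] yaw -4.4 origin [0.4769 0.3526]
leaf width 24.7 tip [0.5752 0.2899] yaw -3.9 origin [0.4755 0.2968]
leaf width 31.4 tip [0.5801 0.2301] yaw -3.4 origin [0.4802 0.236 ]
top (np.float64(224.02702702702703), np.float64(150.04054054054055)) 74 (np.int64(219), np.int64(229), np.int64(145), np.int64(154)) z.026 [0.6925 0.0134] z.12 [0.6719 0.0059]
top (np.float64(242.38235294117646), np.float64(168.48529411764707)) 68 (np.int64(238), np.int64(248), np.int64(163), np.int64(173)) z.026 [ 0.6212 -0.057 ] z.12 [ 0.6047 -0.0604]
top (np.float64(324.2089552238806), np.float64(205.5820895522388)) 67 (np.int64(320), np.int64(329), np.int64(201), np.int64(210)) z.026 [ 0.4806 -0.3638] z.12 [ 0.4722 -0.3497]
top (np.float64(303.9428571428571), np.float64(207.78571428571428)) 70 (np.int64(300), np.int64(309), np.int64(203), np.int64(212)) z.026 [ 0.4722 -0.2881] z.12 [ 0.4643 -0.2783]
top (np.float64(283.03076923076924), np.float64(217.2153846153846)) 65 (np.int64(279), np.int64(288), np.int64(213)
[... 567 characters left out ...]
47 -0.3702]
side (np.float64(257.78980891719743), np.float64(234.63694267515925)) 157 (np.int64(252), np.int64(264), np.int64(225), np.int64(242)) z.026 [ 0.4644 -0.2981] z.12 [ 0.3737 -0.4371]
side (np.float64(274.63690476190476), np.float64(244.2202380952381)) 168 (np.int64(269), np.int64(281), np.int64(234), np.int64(252)) z.026 [ 0.474  -0.3734] z.12 [ 0.3819 -0.5015]
tray z med 0.09426112033085451
tray ((0.6392877697944641, -0.030128702521324158), (0.14454010128974915, 0.14294476807117462), 0.12352544069290161)
stop [[ 0.5416 -0.03    0.035 ]] 230 240 183 195 [ 0.5413 -0.0301  0.0377] 0.037657151228011145
base z 0.013239524651993621 bench z 0.0018698627708857657 mat 0.004317927005864839
```

apply_moves([
  {"dx":0.025,"dy":-0.041,"az":-4},
  {"dx":0.05,"dy":-0.082,"az":-8},
  {"dx":0.075,"dy":-0.124,"az":-12},
  {"dx":0.1,"dy":-0.165,"az":-16},
  {"dx":0.125,"dy":-0.206,"az":-20},
  {"dx":0.15,"dy":-0.248,"az":-24},
  {"dx":0.175,"dy":-0.289,"az":-27},
  {"dx":0.2,"dy":-0.33,"az":-27},
], squeeze=20)

```text
schema error: expected keys dx, dy, dz, ax, ay, az, fingers
```

apply_moves([
  {"dx":0.006,"dy":-0.044},
  {"dx":0.011,"dy":-0.088},
  {"dx":0.017,"dy":-0.131},
  {"dx":0.022,"dy":-0.175},
  {"dx":0.028,"dy":-0.219},
  {"dx":0.034,"dy":-0.262},
  {"dx":0.039,"dy":-0.306},
  {"dx":0.045,"dy":-0.35},
])

```text
schema error: expected keys dx, dy, dz, ax, ay, az, fingers
```

apply_moves([
  {"dy":-0.03},
  {"dy":-0.06},
  {"dy":-0.09},
  {"dy":-0.124},
  {"dy":-0.124,"dz":-0.03},
  {"dy":-0.124,"dz":-0.06},
  {"dy":-0.124,"dz":-0.09},
  {"dy":-0.124,"dz":-0.12},
])

```text
schema error: expected keys dx, dy, dz, ax, ay, az, fingers
```

apply_moves([
  {"dx":0.025,"dy":-0.041,"dz":0,"ax":0,"ay":0,"az":-4,"fingers":1},
  {"dx":0.05,"dy":-0.082,"dz":0,"ax":0,"ay":0,"az":-8,"fingers":1},
  {"dx":0.075,"dy":-0.124,"dz":0,"ax":0,"ay":0,"az":-12,"fingers":1},
  {"dx":0.1,"dy":-0.165,"dz":0,"ax":0,"ay":0,"az":-16,"fingers":1},
  {"dx":0.125,"dy":-0.206,"dz":0,"ax":0,"ay":0,"az":-20,"fingers":1},
  {"dx":0.15,"dy":-0.248,"dz":0,"ax":0,"ay":0,"az":-24,"fingers":1},
  {"dx":0.175,"dy":-0.289,"dz":0,"ax":0,"ay":0,"az":-27,"fingers":1},
  {"dx":0.2,"dy":-0.33,"dz":0,"ax":0,"ay":0,"az":-27,"fingers":1},
], squeeze=20)

```text
t: 0.9
eef_pos: [0.3927, 0.2628, 0.2223]
tool_rot: [-3.141, -0.0, 2.356]
wrist_force: [0.8, 0.6, -0.2]
grip_width: 0.087
```

apply_moves([
  {"dx":0.006,"dy":-0.044,"dz":0,"ax":0,"ay":0,"az":0,"fingers":1},
  {"dx":0.011,"dy":-0.088,"dz":0,"ax":0,"ay":0,"az":0,"fingers":1},
  {"dx":0.017,"dy":-0.131,"dz":0,"ax":0,"ay":0,"az":0,"fingers":1},
  {"dx":0.022,"dy":-0.175,"dz":0,"ax":0,"ay":0,"az":0,"fingers":1},
  {"dx":0.028,"dy":-0.219,"dz":0,"ax":0,"ay":0,"az":0,"fingers":1},
  {"dx":0.034,"dy":-0.262,"dz":0,"ax":0,"ay":0,"az":0,"fingers":1},
  {"dx":0.039,"dy":-0.306,"dz":0,"ax":0,"ay":0,"az":0,"fingers":1},
  {"dx":0.045,"dy":-0.35,"dz":0,"ax":0,"ay":0,"az":0,"fingers":1},
])

```text
t: 1.7
eef_pos: [0.437, -0.0871, 0.2224]
tool_rot: [3.141, -0.0, 2.357]
wrist_force: [0.7, 0.4, -0.3]
grip_width: 0.0871
```

apply_moves([
  {"dx":0,"dy":-0.03,"dz":0,"ax":0,"ay":0,"az":0,"fingers":1},
  {"dx":0,"dy":-0.06,"dz":0,"ax":0,"ay":0,"az":0,"fingers":1},
  {"dx":0,"dy":-0.09,"dz":0,"ax":0,"ay":0,"az":0,"fingers":1},
  {"dx":0,"dy":-0.12,"dz":0,"ax":0,"ay":0,"az":0,"fingers":1},
  {"dx":0,"dy":-0.124,"dz":-0.03,"ax":0,"ay":0,"az":0,"fingers":1},
  {"dx":0,"dy":-0.124,"dz":-0.06,"ax":0,"ay":0,"az":0,"fingers":1},
  {"dx":0,"dy":-0.124,"dz":-0.09,"ax":0,"ay":0,"az":0,"fingers":1},
  {"dx":0,"dy":-0.124,"dz":-0.12,"ax":0,"ay":0,"az":0,"fingers":1},
])

```text
t: 2.5
eef_pos: [0.4369, -0.2093, 0.1011]
tool_rot: [-3.142, -0.0, 2.357]
wrist_force: [-0.4, -0.3, -0.5]
grip_width: 0.0868
```

apply_moves([
  {"dx":0,"dy":0,"dz":-0.03,"ax":0,"ay":0,"az":0,"fingers":1},
  {"dx":0,"dy":0,"dz":-0.06,"ax":0,"ay":0,"az":0,"fingers":1},
  {"dx":0,"dy":0,"dz":-0.08,"ax":0,"ay":0,"az":0,"fingers":1},
  {"dx":0,"dy":0,"dz":-0.092,"ax":0,"ay":0,"az":0,"fingers":1},
  {"dx":0,"dy":0,"dz":-0.092,"ax":0,"ay":0,"az":0,"fingers":0.3},
  {"dx":0,"dy":0,"dz":-0.092,"ax":0,"ay":0,"az":0,"fingers":0.3},
  {"dx":0,"dy":0,"dz":-0.092,"ax":0,"ay":0,"az":0,"fingers":0.3},
  {"dx":0,"dy":0,"dz":-0.092,"ax":0,"ay":0,"az":0,"fingers":0.3},
])

```text
t: 3.3
eef_pos: [0.4383, -0.21, 0.0118]
tool_rot: [3.141, 0.002, 2.358]
wrist_force: [-0.7, -0.4, -0.0]
grip_width: 0.0625
```

apply_moves([
  {"dx":0,"dy":0,"dz":0,"ax":0,"ay":0,"az":0,"fingers":0.3},
  {"dx":0,"dy":0,"dz":0,"ax":0,"ay":0,"az":0,"fingers":0.3},
  {"dx":0,"dy":0,"dz":0,"ax":0,"ay":0,"az":0,"fingers":0.3},
  {"dx":0,"dy":0,"dz":0.01,"ax":0,"ay":0,"az":0,"fingers":0.3},
  {"dx":0,"dy":0,"dz":0.03,"ax":0,"ay":0,"az":0,"fingers":0.3},
  {"dx":0,"dy":0,"dz":0.06,"ax":0,"ay":0,"az":0,"fingers":0.3},
  {"dx":0,"dy":0,"dz":0.09,"ax":0,"ay":0,"az":0,"fingers":0.3},
  {"dx":0,"dy":0,"dz":0.11,"ax":0,"ay":0,"az":0,"fingers":0.3},
])

```text
t: 4.1
eef_pos: [0.4375, -0.2094, 0.1226]
tool_rot: [3.141, 0.001, 2.358]
wrist_force: [-0.1, -0.4, -4.4]
grip_width: 0.0368
```

apply_moves([
  {"dx":0,"dy":0,"dz":0.04,"ax":0,"ay":0,"az":0,"fingers":0.3},
  {"dx":0.02,"dy":0.015,"dz":0.08,"ax":0,"ay":0,"az":0,"fingers":0.3},
  {"dx":0.06,"dy":0.035,"dz":0.09,"ax":0,"ay":0,"az":0,"fingers":0.3},
  {"dx":0.1,"dy":0.06,"dz":0.09,"ax":0,"ay":0,"az":0,"fingers":0.3},
  {"dx":0.14,"dy":0.085,"dz":0.09,"ax":0,"ay":0,"az":0,"fingers":0.3},
  {"dx":0.18,"dy":0.11,"dz":0.09,"ax":0,"ay":0,"az":0,"fingers":0.3},
  {"dx":0.215,"dy":0.135,"dz":0.09,"ax":0,"ay":0,"az":0,"fingers":0.3},
  {"dx":0.236,"dy":0.147,"dz":0.09,"ax":0,"ay":0,"az":0,"fingers":0.3},
])

```text
t: 4.9
eef_pos: [0.6745, -0.0593, 0.2094]
tool_rot: [-3.141, -0.002, 2.36]
wrist_force: [0.1, -0.0, -4.8]
grip_width: 0.0366
```

apply_moves([
  {"dx":0,"dy":0,"dz":-0.02,"ax":0,"ay":0,"az":0,"fingers":0.3},
  {"dx":0,"dy":0,"dz":-0.04,"ax":0,"ay":0,"az":0,"fingers":0.3},
  {"dx":0,"dy":0,"dz":-0.06,"ax":0,"ay":0,"az":0,"fingers":0.3},
  {"dx":0,"dy":0,"dz":-0.08,"ax":0,"ay":0,"az":0,"fingers":0.3},
  {"dx":0,"dy":0,"dz":-0.09,"ax":0,"ay":0,"az":0,"fingers":0.3},
  {"dx":0,"dy":0,"dz":-0.1,"ax":0,"ay":0,"az":0,"fingers":0.3},
  {"dx":0,"dy":0,"dz":-0.105,"ax":0,"ay":0,"az":0,"fingers":0.3},
  {"dx":0,"dy":0,"dz":-0.105,"ax":0,"ay":0,"az":0,"fingers":0.3},
])

```text
t: 5.7
eef_pos: [0.673, -0.0623, 0.1051]
tool_rot: [-3.141, -0.001, 2.357]
wrist_force: [0.6, -0.6, -3.8]
grip_width: 0.0367
```

Run:
```python
from h import *
c=shot('top'); s=shot('side'); print(r.sense())
a=cv2.resize(c['pixels'][130:200,205:270],(520,560),interpolation=cv2.INTER_CUBIC)
b=cv2.resize(s['pixels'][120:225,205:305],(533,560),interpolation=cv2.INTER_CUBIC)
o=np.hstack([a,b]); o=cv2.resize(o,(800,int(560*800/o.shape[1]))); cv2.imwrite('pics/p1.png',o[:,:,::-1])
```

```text
{'t': 5.8, 'joint_positions': array([-2.08842632e-01,  4.37008505e-01,  1.47949585e+00,  1.17936382e-05,
        1.22383690e+00, -9.95562196e-01]), 'qvel': array([ 0.0008528 , -0.00790315, -0.00605764,  0.00089189, -0.00081602,
       -0.00110099]), 'effort': array([ 5.42694834e-03, -5.94862783e+01, -3.81226659e+01,  6.58464720e-03,
        1.11501636e-01, -8.90980346e-05]), 'eef_pos': array([ 0.67386154, -0.06246368,  0.10646184]), 'tool_rot': array([3.14090254e+00, 1.04396707e-03, 2.35751153e+00]), 'wrist_force': array([-0.02821448,  0.04818628, -4.57251705]), 'ft_torque': array([-0.02602844,  0.02701369,  0.03886216]), 'grip_width': 0.03678059673769485}
```

View pics/p1.png

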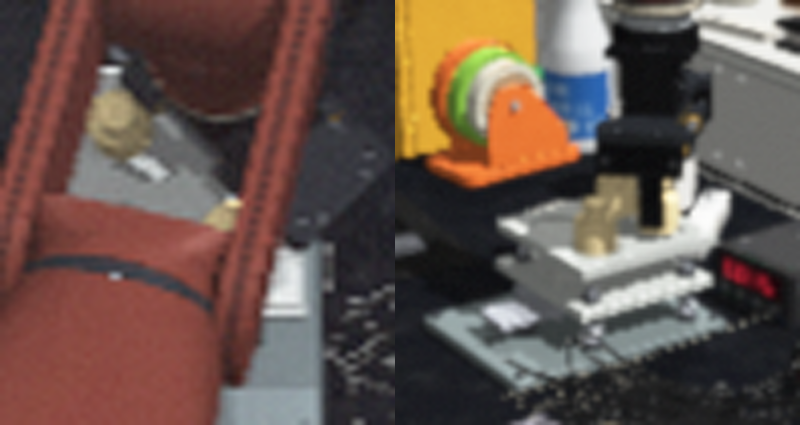

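apply_moves([
  {"dx":0,"dy":0,"dz":-0.002,"ax":0,"ay":0,"az":0,"fingers":0.3},
  {"dx":0,"dy":0,"dz":-0.003,"ax":0,"ay":0,"az":0,"fingers":0.3},
  {"dx":0,"dy":0,"dz":-0.004,"ax":0,"ay":0,"az":0,"fingers":0.3},
  {"dx":0,"dy":0,"dz":-0.005,"ax":0,"ay":0,"az":0,"fingers":0.3},
  {"dx":0,"dy":0,"dz":-0.006,"ax":0,"ay":0,"az":0,"fingers":0.3},
  {"dx":0,"dy":0,"dz":-0.006,"ax":0,"ay":0,"az":0,"fingers":0.3},
  {"dx":0,"dy":0,"dz":-0.006,"ax":0,"ay":0,"az":0,"fingers":0.3},
  {"dx":0,"dy":0,"dz":-0.006,"ax":0,"ay":0,"az":0,"fingers":0.3},
])

```text
t: 6.6
eef_pos: [0.6734, -0.0623, 0.0996]
tool_rot: [3.142, 0.0, 2.358]
wrist_force: [0.2, 0.3, -5.0]
grip_width: 0.0367
```

apply_moves([
  {"dx":0,"dy":0,"dz":-0.001,"ax":0,"ay":0,"az":0,"fingers":0.3},
  {"dx":0,"dy":0,"dz":-0.001,"ax":0,"ay":0,"az":0,"fingers":0.3},
  {"dx":0,"dy":0,"dz":-0.002,"ax":0,"ay":0,"az":0,"fingers":0.3},
  {"dx":0,"dy":0,"dz":-0.002,"ax":0,"ay":0,"az":0,"fingers":0.3},
  {"dx":0,"dy":0,"dz":-0.002,"ax":0,"ay":0,"az":0,"fingers":0.3},
  {"dx":0,"dy":0,"dz":-0.002,"ax":0,"ay":0,"az":0,"fingers":0.3},
  {"dx":0,"dy":0,"dz":-0.002,"ax":0,"ay":0,"az":0,"fingers":0.3},
  {"dx":0,"dy":0,"dz":-0.002,"ax":0,"ay":0,"az":0,"fingers":0.3},
])

```text
t: 7.4
eef_pos: [0.6735, -0.0624, 0.0978]
tool_rot: [3.141, 0.0, 2.358]
wrist_force: [-1.0, -0.9, 0.2]
grip_width: 0.037
```

apply_moves([
  {"dx":0,"dy":0,"dz":0,"ax":0,"ay":0,"az":0,"fingers":0.6},
  {"dx":0,"dy":0,"dz":0,"ax":0,"ay":0,"az":0,"fingers":0.6},
  {"dx":0,"dy":0,"dz":0,"ax":0,"ay":0,"az":0,"fingers":0.6},
  {"dx":0,"dy":0,"dz":0.01,"ax":0,"ay":0,"az":0,"fingers":0.6},
  {"dx":0,"dy":0,"dz":0.03,"ax":0,"ay":0,"az":0,"fingers":0.6},
  {"dx":0,"dy":0,"dz":0.06,"ax":0,"ay":0,"az":0,"fingers":0.6},
  {"dx":0,"dy":0,"dz":0.09,"ax":0,"ay":0,"az":0,"fingers":0.6},
  {"dx":0,"dy":0,"dz":0.105,"ax":0,"ay":0,"az":0,"fingers":1},
])

```text
t: 8.2
eef_pos: [0.675, -0.0627, 0.2071]
tool_rot: [3.139, 0.005, 2.358]
wrist_force: [0.4, -0.3, 0.2]
grip_width: 0.0549
```

apply_moves([
  {"dx":-0.03,"dy":-0.025,"dz":0,"ax":0,"ay":0,"az":0,"fingers":1},
  {"dx":-0.06,"dy":-0.055,"dz":0,"ax":0,"ay":0,"az":0,"fingers":1},
  {"dx":-0.09,"dy":-0.09,"dz":0,"ax":0,"ay":0,"az":0,"fingers":1},
  {"dx":-0.12,"dy":-0.125,"dz":0,"ax":0,"ay":0,"az":0,"fingers":1},
  {"dx":-0.15,"dy":-0.16,"dz":0,"ax":0,"ay":0,"az":0,"fingers":1},
  {"dx":-0.18,"dy":-0.195,"dz":-0.02,"ax":0,"ay":0,"az":0,"fingers":1},
  {"dx":-0.201,"dy":-0.225,"dz":-0.06,"ax":0,"ay":0,"az":0,"fingers":1},
  {"dx":-0.201,"dy":-0.225,"dz":-0.1,"ax":0,"ay":0,"az":0,"fingers":1},
])

```text
t: 9.0
eef_pos: [0.4714, -0.2916, 0.1037]
tool_rot: [-3.141, 0.005, 2.354]
wrist_force: [0.9, -0.0, 0.1]
grip_width: 0.0869
```

Run:
```python
from h import *
c=shot('top'); s=shot('side'); print(r.sense()['eef_pos'])
a=cv2.resize(c['pixels'][130:225,205:270],(388,560),interpolation=cv2.INTER_CUBIC)
b=cv2.resize(s['pixels'][140:260,200:305],(490,560),interpolation=cv2.INTER_CUBIC)
o=np.hstack([a,b]); o=cv2.resize(o,(800,int(560*800/o.shape[1]))); cv2.imwrite('pics/p2.png',o[:,:,::-1])
```

```text
[ 0.46747963 -0.28512341  0.09646141]
```

View pics/p2.png

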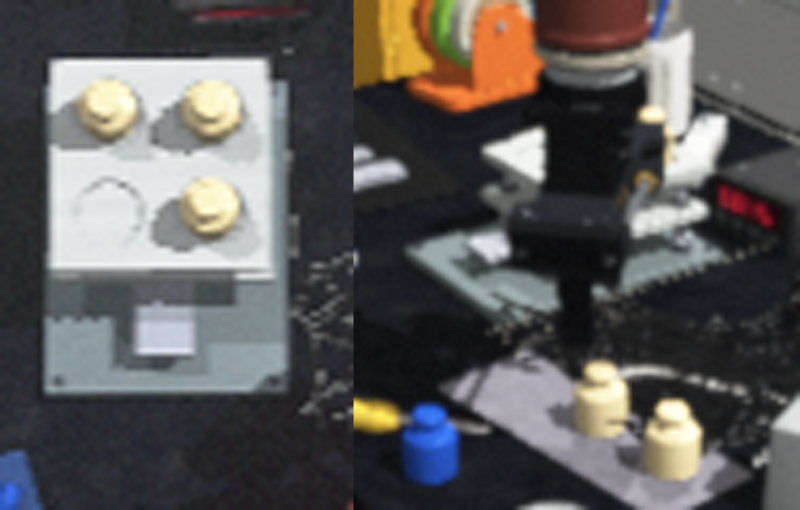

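apply_moves([
  {"dx":0,"dy":0,"dz":-0.02,"ax":0,"ay":0,"az":0,"fingers":1},
  {"dx":0,"dy":0,"dz":-0.05,"ax":0,"ay":0,"az":0,"fingers":1},
  {"dx":0,"dy":0,"dz":-0.075,"ax":0,"ay":0,"az":0,"fingers":1},
  {"dx":0,"dy":0,"dz":-0.088,"ax":0,"ay":0,"az":0,"fingers":1},
  {"dx":0,"dy":0,"dz":-0.092,"ax":0,"ay":0,"az":0,"fingers":1},
  {"dx":0,"dy":0,"dz":-0.092,"ax":0,"ay":0,"az":0,"fingers":0.3},
  {"dx":0,"dy":0,"dz":-0.092,"ax":0,"ay":0,"az":0,"fingers":0.3},
  {"dx":0,"dy":0,"dz":-0.092,"ax":0,"ay":0,"az":0,"fingers":0.3},
])

```text
t: 9.9
eef_pos: [0.4734, -0.2881, 0.0121]
tool_rot: [3.141, 0.003, 2.358]
wrist_force: [-0.8, -0.0, -0.3]
grip_width: 0.0704
```

apply_moves([
  {"dx":0,"dy":0,"dz":0,"ax":0,"ay":0,"az":0,"fingers":0.3},
  {"dx":0,"dy":0,"dz":0,"ax":0,"ay":0,"az":0,"fingers":0.3},
  {"dx":0,"dy":0,"dz":0,"ax":0,"ay":0,"az":0,"fingers":0.3},
  {"dx":0,"dy":0,"dz":0.01,"ax":0,"ay":0,"az":0,"fingers":0.3},
  {"dx":0,"dy":0,"dz":0.04,"ax":0,"ay":0,"az":0,"fingers":0.3},
  {"dx":0,"dy":0,"dz":0.08,"ax":0,"ay":0,"az":0,"fingers":0.3},
  {"dx":0,"dy":0,"dz":0.12,"ax":0,"ay":0,"az":0,"fingers":0.3},
  {"dx":0,"dy":0,"dz":0.15,"ax":0,"ay":0,"az":0,"fingers":0.3},
])

```text
t: 10.7
eef_pos: [0.4723, -0.2873, 0.1629]
tool_rot: [3.142, 0.001, 2.358]
wrist_force: [1.4, -0.7, -5.0]
grip_width: 0.0365
```

apply_moves([
  {"dx":0,"dy":0,"dz":0.03,"ax":0,"ay":0,"az":0,"fingers":0.3},
  {"dx":0.015,"dy":0.035,"dz":0.05,"ax":0,"ay":0,"az":0,"fingers":0.3},
  {"dx":0.035,"dy":0.08,"dz":0.05,"ax":0,"ay":0,"az":0,"fingers":0.3},
  {"dx":0.055,"dy":0.125,"dz":0.05,"ax":0,"ay":0,"az":0,"fingers":0.3},
  {"dx":0.075,"dy":0.17,"dz":0.05,"ax":0,"ay":0,"az":0,"fingers":0.3},
  {"dx":0.095,"dy":0.215,"dz":0.05,"ax":0,"ay":0,"az":0,"fingers":0.3},
  {"dx":0.115,"dy":0.255,"dz":0.05,"ax":0,"ay":0,"az":0,"fingers":0.3},
  {"dx":0.133,"dy":0.292,"dz":0.05,"ax":0,"ay":0,"az":0,"fingers":0.3},
])

```text
t: 11.5
eef_pos: [0.605, 0.007, 0.2099]
tool_rot: [-3.141, -0.002, 2.358]
wrist_force: [0.1, -0.5, -4.0]
grip_width: 0.0363
```

apply_moves([
  {"dx":0,"dy":0,"dz":0,"ax":0,"ay":0,"az":0,"fingers":0.3},
  {"dx":0,"dy":0,"dz":-0.02,"ax":0,"ay":0,"az":0,"fingers":0.3},
  {"dx":0,"dy":0,"dz":-0.045,"ax":0,"ay":0,"az":0,"fingers":0.3},
  {"dx":0,"dy":0,"dz":-0.07,"ax":0,"ay":0,"az":0,"fingers":0.3},
  {"dx":0,"dy":0,"dz":-0.09,"ax":0,"ay":0,"az":0,"fingers":0.3},
  {"dx":0,"dy":0,"dz":-0.1,"ax":0,"ay":0,"az":0,"fingers":0.3},
  {"dx":0,"dy":0,"dz":-0.105,"ax":0,"ay":0,"az":0,"fingers":0.3},
  {"dx":0,"dy":0,"dz":-0.105,"ax":0,"ay":0,"az":0,"fingers":0.3},
])

```text
t: 12.3
eef_pos: [0.6041, 0.0044, 0.1065]
tool_rot: [-3.139, -0.002, 2.357]
wrist_force: [-7.5, 1.3, 6.1]
grip_width: 0.0367
```

apply_moves([
  {"dx":0,"dy":0,"dz":-0.002,"ax":0,"ay":0,"az":0,"fingers":0.3},
  {"dx":0,"dy":0,"dz":-0.003,"ax":0,"ay":0,"az":0,"fingers":0.3},
  {"dx":0,"dy":0,"dz":-0.004,"ax":0,"ay":0,"az":0,"fingers":0.3},
  {"dx":0,"dy":0,"dz":-0.005,"ax":0,"ay":0,"az":0,"fingers":0.3},
  {"dx":0,"dy":0,"dz":-0.006,"ax":0,"ay":0,"az":0,"fingers":0.3},
  {"dx":0,"dy":0,"dz":-0.007,"ax":0,"ay":0,"az":0,"fingers":0.3},
  {"dx":0,"dy":0,"dz":-0.007,"ax":0,"ay":0,"az":0,"fingers":0.3},
  {"dx":0,"dy":0,"dz":-0.007,"ax":0,"ay":0,"az":0,"fingers":0.3},
])

```text
t: 13.1
eef_pos: [0.6052, 0.0042, 0.1029]
tool_rot: [-3.141, 0.0, 2.358]
wrist_force: [-14.0, 1.6, 17.4]
grip_width: 0.0365
```

Run:
```python
from h import *
c=shot('top'); s=shot('side'); q=r.sense(); print(q['eef_pos'],q['wrist_force'],q['ft_torque'])
a=cv2.resize(c['pixels'][120:225,190:290],(400,420),interpolation=cv2.INTER_CUBIC)
b=cv2.resize(s['pixels'][110:240,200:300],(323,420),interpolation=cv2.INTER_CUBIC)
o=np.hstack([a,b]);  cv2.imwrite('pics/p3.png',o[:,:,::-1])
```

```text
[0.60519103 0.0042251  0.1028686 ] [-12.39867436  -0.12433796  17.67973966] [ 0.05633312  2.41747339 -0.06722569]
```

View pics/p3.png

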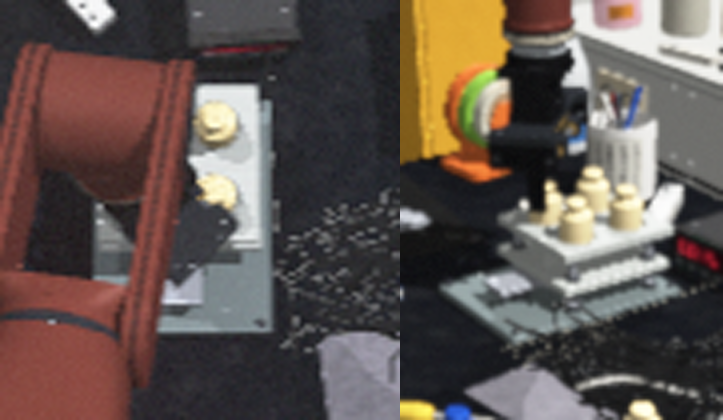

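apply_moves([
  {"dx":0,"dy":0,"dz":0.003,"ax":0,"ay":0,"az":0,"fingers":0.3},
  {"dx":0,"dy":0,"dz":0.007,"ax":0,"ay":0,"az":0,"fingers":0.3},
  {"dx":0,"dy":0,"dz":0.015,"ax":0,"ay":0,"az":0,"fingers":0.3},
  {"dx":0,"dy":0,"dz":0.03,"ax":0,"ay":0,"az":0,"fingers":0.3},
  {"dx":0,"dy":0,"dz":0.05,"ax":0,"ay":0,"az":0,"fingers":0.3},
  {"dx":0,"dy":0,"dz":0.06,"ax":0,"ay":0,"az":0,"fingers":0.3},
  {"dx":0,"dy":0,"dz":0.06,"ax":0,"ay":0,"az":0,"fingers":0.3},
  {"dx":0,"dy":0,"dz":0.06,"ax":0,"ay":0,"az":0,"fingers":0.3},
])

```text
t: 14.0
eef_pos: [0.6053, 0.0046, 0.1585]
tool_rot: [3.141, 0.0, 2.357]
wrist_force: [0.2, -0.1, -5.9]
grip_width: 0.0364
```

Run:
```python
from h import *
c=shot('top'); s=shot('side'); q=r.sense(); print(q['eef_pos'],q['wrist_force'],q['ft_torque'])
P=cloud(s)
b=cv2.resize(s['pixels'][130:215,215:295],(640,680),interpolation=cv2.INTER_CUBIC)
cv2.imwrite('pics/p4.png',b[:600,:,::-1])
print(proj(s,[[.605,.005,.1565],[.605,.005,.204]]))
```

```text
[0.60452997 0.00474049 0.15731807] [ 0.06432291  0.51293997 -4.98880904] [-0.01504066  0.00605715 -0.08606921]
[[243.68091357 158.73246022]
 [243.3621522  146.32965367]]
```

View pics/p4.png

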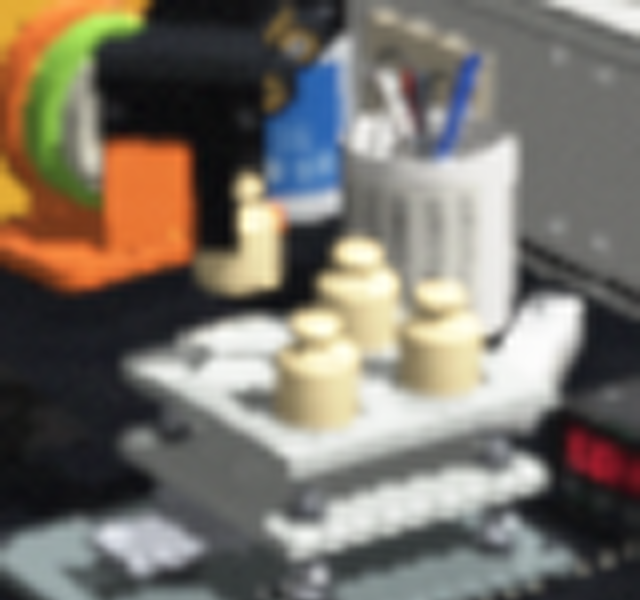

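apply_moves([
  {"dx":0,"dy":0,"dz":-0.01,"ax":0,"ay":0,"az":0,"fingers":0.3},
  {"dx":0,"dy":0,"dz":-0.025,"ax":0,"ay":0,"az":0,"fingers":0.3},
  {"dx":0,"dy":0,"dz":-0.035,"ax":0,"ay":0,"az":0,"fingers":0.3},
  {"dx":0,"dy":0,"dz":-0.042,"ax":0,"ay":0,"az":0,"fingers":0.3},
  {"dx":0,"dy":0,"dz":-0.045,"ax":0,"ay":0,"az":0,"fingers":0.3},
  {"dx":0,"dy":0,"dz":-0.047,"ax":0,"ay":0,"az":0,"fingers":0.3},
  {"dx":0,"dy":0,"dz":-0.047,"ax":0,"ay":0,"az":0,"fingers":0.3},
  {"dx":0,"dy":0,"dz":-0.047,"ax":0,"ay":0,"az":0,"fingers":0.3},
], squeeze=35)

```text
t: 14.9
eef_pos: [0.6058, 0.0046, 0.1121]
tool_rot: [3.141, 0.001, 2.358]
wrist_force: [-0.3, 0.1, -4.4]
grip_width: 0.0359
```

Run:
```python
from h import *
s=shot('side'); q=r.sense(); print(q['eef_pos'],q['wrist_force'],q['ft_torque'])
b=cv2.resize(s['pixels'][140:205,220:290],(700,650),interpolation=cv2.INTER_CUBIC)
cv2.imwrite('pics/p5.png',b[:600,:,::-1])
```

```text
[0.60582507 0.00461103 0.1122372 ] [ 0.74815673  0.08317384 -4.40978991] [ 0.0069786  -0.03814649 -0.02258471]
```

View pics/p5.png

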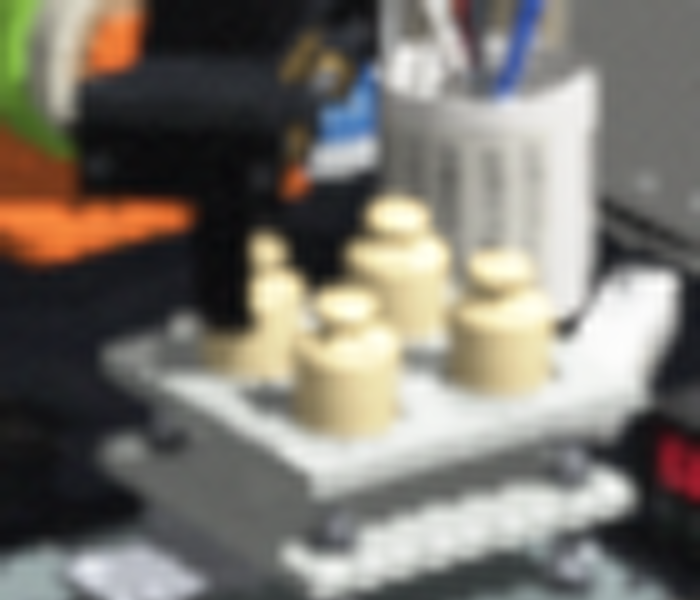

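apply_moves([
  {"dx":0,"dy":0,"dz":-0.001,"ax":0,"ay":0,"az":0,"fingers":0.3},
  {"dx":0,"dy":0,"dz":-0.001,"ax":0,"ay":0,"az":0,"fingers":0.3},
  {"dx":0,"dy":0,"dz":-0.002,"ax":0,"ay":0,"az":0,"fingers":0.3},
  {"dx":0,"dy":0,"dz":-0.002,"ax":0,"ay":0,"az":0,"fingers":0.3},
  {"dx":0,"dy":0,"dz":-0.003,"ax":0,"ay":0,"az":0,"fingers":0.3},
  {"dx":0,"dy":0,"dz":-0.003,"ax":0,"ay":0,"az":0,"fingers":0.3},
  {"dx":0,"dy":0,"dz":-0.003,"ax":0,"ay":0,"az":0,"fingers":0.3},
  {"dx":0,"dy":0,"dz":-0.003,"ax":0,"ay":0,"az":0,"fingers":0.3},
])

```text
t: 15.75
eef_pos: [0.6055, 0.0046, 0.1089]
tool_rot: [3.141, 0.0, 2.358]
wrist_force: [-0.8, -0.8, -0.9]
grip_width: 0.036
```

apply_moves([
  {"dx":0,"dy":0,"dz":-0.0003,"ax":0,"ay":0,"az":0,"fingers":0.6},
  {"dx":0,"dy":0,"dz":0,"ax":0,"ay":0,"az":0,"fingers":0.6},
  {"dx":0,"dy":0,"dz":0,"ax":0,"ay":0,"az":0,"fingers":0.6},
  {"dx":0,"dy":0,"dz":0.01,"ax":0,"ay":0,"az":0,"fingers":0.6},
  {"dx":0,"dy":0,"dz":0.03,"ax":0,"ay":0,"az":0,"fingers":0.6},
  {"dx":0,"dy":0,"dz":0.06,"ax":0,"ay":0,"az":0,"fingers":0.6},
  {"dx":0,"dy":0,"dz":0.09,"ax":0,"ay":0,"az":0,"fingers":0.6},
  {"dx":0,"dy":0,"dz":0.1,"ax":0,"ay":0,"az":0,"fingers":0.6},
])

```text
t: 16.55
eef_pos: [0.6075, 0.0045, 0.2134]
tool_rot: [3.137, 0.006, 2.358]
wrist_force: [0.6, -0.2, 1.0]
grip_width: 0.0524
```

apply_moves([
  {"dx":-0.02,"dy":0.035,"dz":0,"ax":0,"ay":0,"az":6,"fingers":0.6},
  {"dx":-0.04,"dy":0.075,"dz":0,"ax":0,"ay":0,"az":12,"fingers":0.6},
  {"dx":-0.055,"dy":0.12,"dz":0,"ax":0,"ay":0,"az":18,"fingers":0.6},
  {"dx":-0.07,"dy":0.165,"dz":0,"ax":0,"ay":0,"az":24,"fingers":0.6},
  {"dx":-0.085,"dy":0.21,"dz":0,"ax":0,"ay":0,"az":30,"fingers":0.6},
  {"dx":-0.1,"dy":0.255,"dz":0,"ax":0,"ay":0,"az":36,"fingers":0.6},
  {"dx":-0.112,"dy":0.3,"dz":0,"ax":0,"ay":0,"az":41,"fingers":0.6},
  {"dx":-0.12,"dy":0.33,"dz":0,"ax":0,"ay":0,"az":41,"fingers":0.6},
])

```text
t: 17.35
eef_pos: [0.4838, 0.3374, 0.2082]
tool_rot: [3.141, -0.0, 3.077]
wrist_force: [1.1, -0.5, 0.3]
grip_width: 0.0524
```

Run:
```python
from h import *
c=shot('top'); s=shot('side'); q=r.sense(); print(q['eef_pos'],q['wrist_force'])
np.savez('top1.npz',**c);np.savez('side1.npz',**s)
a=cv2.resize(c['pixels'][135:215,105:265],(800,400),interpolation=cv2.INTER_CUBIC)[:,:]
b=cv2.resize(s['pixels'][145:210,215:300],(800,612),interpolation=cv2.INTER_CUBIC)
cv2.imwrite('pics/p6.png',np.vstack([a,b])[:1010:,:,::-1][::2,::2] if 0 else cv2.resize(np.vstack([a,b]),(474,600))[:,:,::-1])
P=cloud(c); print('tray z',np.median(P[142:178,232:236,2]), np.median(P[158:160,218:256,2]))
for w,t,y,o in leaves(c): print('leaf width %.1f'%(w*1000),'tip',t,'yaw %.1f'%y,'origin',o)
```

```text
[0.48346019 0.33822125 0.20803854] [-0.30463127 -0.25267901 -0.32150022]
tray z nan 0.09178914077936304
leaf width 55.3 tip [0.57850582 0.27290125] yaw -3.5 origin [0.47869648 0.2790735 ]
```

View pics/p6.png

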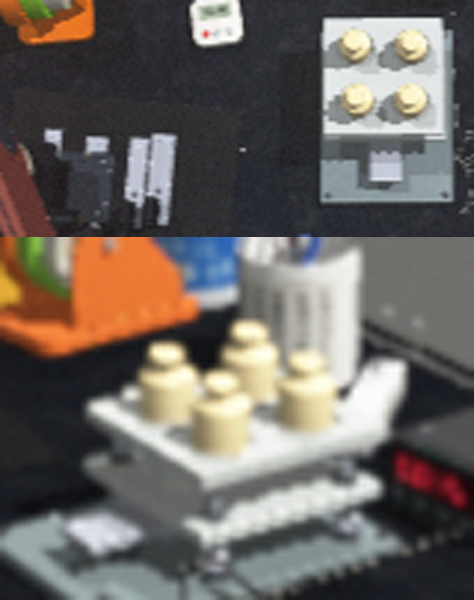

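apply_moves([
  {"dx":0.001,"dy":0.025,"dz":-0.03,"ax":0,"ay":0,"az":0,"fingers":0.6},
  {"dx":0.002,"dy":0.05,"dz":-0.06,"ax":0,"ay":0,"az":0,"fingers":0.6},
  {"dx":0.003,"dy":0.07,"dz":-0.09,"ax":0,"ay":0,"az":0,"fingers":0.6},
  {"dx":0.003,"dy":0.072,"dz":-0.12,"ax":0,"ay":0,"az":0,"fingers":0.6},
  {"dx":0.003,"dy":0.072,"dz":-0.14,"ax":0,"ay":0,"az":0,"fingers":0.6},
  {"dx":0.003,"dy":0.072,"dz":-0.14,"ax":0,"ay":0,"az":0,"fingers":0.6},
  {"dx":0.003,"dy":0.072,"dz":-0.14,"ax":0,"ay":0,"az":0,"fingers":0.6},
  {"dx":0.003,"dy":0.072,"dz":-0.14,"ax":0,"ay":0,"az":0,"fingers":0.6},
])

```text
t: 18.25
eef_pos: [0.4897, 0.4068, 0.0704]
tool_rot: [3.14, 0.002, 3.072]
wrist_force: [-0.2, -0.3, -0.5]
grip_width: 0.0523
```

Run:
```python
from h import *
c=dict(np.load('top0.npz')); P=cloud(c)
k=np.zeros((384,512),bool);k[190:220,108:180]=1
for b in comps(k&(P[...,2]>.032),10):
    v,u=np.nonzero(b);q=P[b];print('grip',len(u),u.mean(),v.mean(),np.median(q,0).round(4),cast(c,[[u.mean(),v.mean()]],.046).round(4),(u.min(),u.max(),v.min(),v.max()))
c=shot('top'); s=shot('side');np.savez('top1.npz',**c); print(r.sense()['eef_pos'],r.sense()['tool_rot'])
a=cv2.resize(c['pixels'][165:225,100:190],(720,480),interpolation=cv2.INTER_CUBIC)
cv2.imwrite('pics/p7.png',a[:,:,::-1])
```

```text
grip 38 117.86842105263158 203.1578947368421 [0.4876 0.4046 0.0464] [[0.4867 0.4055 0.046 ]] (np.int64(116), np.int64(120), np.int64(199), np.int64(207))
grip 40 163.85 204.975 [0.4796 0.2315 0.0518] [[0.4802 0.2335 0.046 ]] (np.int64(162), np.int64(166), np.int64(201), np.int64(209))
grip 40 132.85 206.05 [0.4759 0.3478 0.0497] [[0.476  0.3491 0.046 ]] (np.int64(131), np.int64(135), np.int64(202), np.int64(210))
grip 36 147.63888888888889 206.22222222222223 [0.4759 0.2922 0.0486] [[0.4754 0.2939 0.046 ]] (np.int64(146), np.int64(150), np.int64(202), np.int64(210))
[0.4896912  0.40705393 0.07062909] [3.13966047e+00 2.69048447e-03 3.07262709e+00]
```

View pics/p7.png

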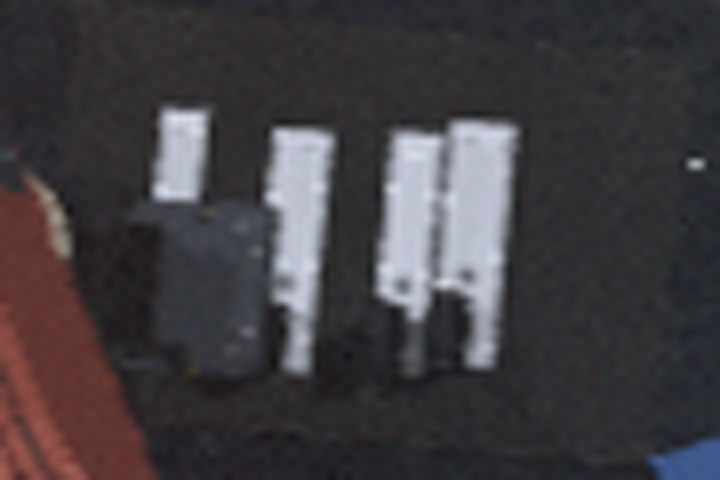

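apply_moves([
  {"dx":-0.002,"dy":0,"dz":-0.015,"ax":0,"ay":0,"az":0,"fingers":0.6},
  {"dx":-0.002,"dy":0,"dz":-0.035,"ax":0,"ay":0,"az":0,"fingers":0.6},
  {"dx":-0.002,"dy":0,"dz":-0.05,"ax":0,"ay":0,"az":0,"fingers":0.6},
  {"dx":-0.002,"dy":0,"dz":-0.056,"ax":0,"ay":0,"az":0,"fingers":0.6},
  {"dx":-0.002,"dy":0,"dz":-0.056,"ax":0,"ay":0,"az":0,"fingers":0.6},
  {"dx":-0.002,"dy":0,"dz":-0.056,"ax":0,"ay":0,"az":0,"fingers":0},
  {"dx":-0.002,"dy":0,"dz":-0.056,"ax":0,"ay":0,"az":0,"fingers":0},
  {"dx":-0.002,"dy":0,"dz":-0.056,"ax":0,"ay":0,"az":0,"fingers":0},
], squeeze=50)

```text
t: 19.15
eef_pos: [0.487, 0.4071, 0.0135]
tool_rot: [3.141, 0.001, 3.073]
wrist_force: [-0.1, -0.3, 0.3]
grip_width: 0.0357
```

apply_moves([
  {"dx":0,"dy":0,"dz":0,"ax":0,"ay":0,"az":0,"fingers":0},
  {"dx":0,"dy":0,"dz":0,"ax":0,"ay":0,"az":0,"fingers":0},
  {"dx":0,"dy":0,"dz":0,"ax":0,"ay":0,"az":0,"fingers":0},
  {"dx":0,"dy":0,"dz":0,"ax":0,"ay":0,"az":0,"fingers":0},
  {"dx":0,"dy":0,"dz":0.01,"ax":0,"ay":0,"az":0,"fingers":0},
  {"dx":0,"dy":0,"dz":0.03,"ax":0,"ay":0,"az":0,"fingers":0},
  {"dx":0,"dy":0,"dz":0.05,"ax":0,"ay":0,"az":0,"fingers":0},
  {"dx":0,"dy":0,"dz":0.06,"ax":0,"ay":0,"az":0,"fingers":0},
])

```text
t: 19.95
eef_pos: [0.4874, 0.4074, 0.0752]
tool_rot: [3.14, 0.003, 3.073]
wrist_force: [-0.1, -0.0, 1.0]
grip_width: 0.0117
```

apply_moves([
  {"dx":-0.01,"dy":-0.01,"dz":0.03,"ax":0,"ay":0,"az":0.5,"fingers":0},
  {"dx":-0.025,"dy":-0.04,"dz":0.05,"ax":0,"ay":0,"az":1,"fingers":0},
  {"dx":-0.04,"dy":-0.08,"dz":0.05,"ax":0,"ay":0,"az":1.5,"fingers":0},
  {"dx":-0.053,"dy":-0.12,"dz":0.05,"ax":0,"ay":0,"az":2,"fingers":0},
  {"dx":-0.053,"dy":-0.165,"dz":0.05,"ax":0,"ay":0,"az":2.5,"fingers":0},
  {"dx":-0.053,"dy":-0.21,"dz":0.05,"ax":0,"ay":0,"az":3,"fingers":0},
  {"dx":-0.053,"dy":-0.255,"dz":0.05,"ax":0,"ay":0,"az":3.5,"fingers":0},
  {"dx":-0.053,"dy":-0.3,"dz":0.05,"ax":0,"ay":0,"az":3.9,"fingers":0},
])

```text
t: 20.75
eef_pos: [0.4329, 0.1051, 0.1228]
tool_rot: [-3.142, 0.001, -3.141]
wrist_force: [0.4, -0.8, -0.2]
grip_width: 0.0113
```

apply_moves([
  {"dx":0,"dy":-0.04,"dz":0,"ax":0,"ay":0,"az":0,"fingers":0},
  {"dx":0,"dy":-0.08,"dz":0,"ax":0,"ay":0,"az":0,"fingers":0},
  {"dx":0,"dy":-0.115,"dz":0,"ax":0,"ay":0,"az":0,"fingers":0},
  {"dx":0,"dy":-0.137,"dz":-0.01,"ax":0,"ay":0,"az":0,"fingers":0},
  {"dx":0,"dy":-0.137,"dz":-0.03,"ax":0,"ay":0,"az":0,"fingers":0},
  {"dx":0.005,"dy":-0.137,"dz":-0.05,"ax":0,"ay":0,"az":0,"fingers":0},
  {"dx":0.01,"dy":-0.137,"dz":-0.06,"ax":0,"ay":0,"az":0,"fingers":0},
  {"dx":0.01,"dy":-0.137,"dz":-0.06,"ax":0,"ay":0,"az":0,"fingers":0},
])

```text
t: 21.55
eef_pos: [0.4426, -0.0301, 0.0614]
tool_rot: [3.141, -0.003, 3.141]
wrist_force: [-0.9, 0.5, -0.6]
grip_width: 0.0118
```

Run:
```python
from h import *
c=shot('top'); s=shot('side'); q=r.sense(); print(q['eef_pos'],q['tool_rot'],q['wrist_force'])
np.savez('top2.npz',**c);np.savez('side2.npz',**s)
a=cv2.resize(c['pixels'][135:225,195:275],(496,560),interpolation=cv2.INTER_CUBIC)
b=cv2.resize(s['pixels'][140:240,205:290],(476,560),interpolation=cv2.INTER_CUBIC)
o=np.hstack([a,b]); o=cv2.resize(o,(800,int(560*800/o.shape[1]))); cv2.imwrite('pics/p8.png',o[:,:,::-1])
for n,x in(('top',c),('side',s)): print(n,proj(x,[[.549,-.03,.05],[.564,-.03,.042],[.514,-.03,.0365]]).round(1).tolist())
```

```text
[ 0.44356498 -0.03019     0.06296258] [-3.14154986e+00 -4.51596318e-05 -3.14142654e+00] [ 0.31438509  0.15939703 -0.21829274]
top [[234.8, 186.5], [234.9, 182.8], [234.9, 196.3]]
side [[236.4, 192.1], [239.9, 193.1], [228.1, 197.7]]
```

View pics/p8.png

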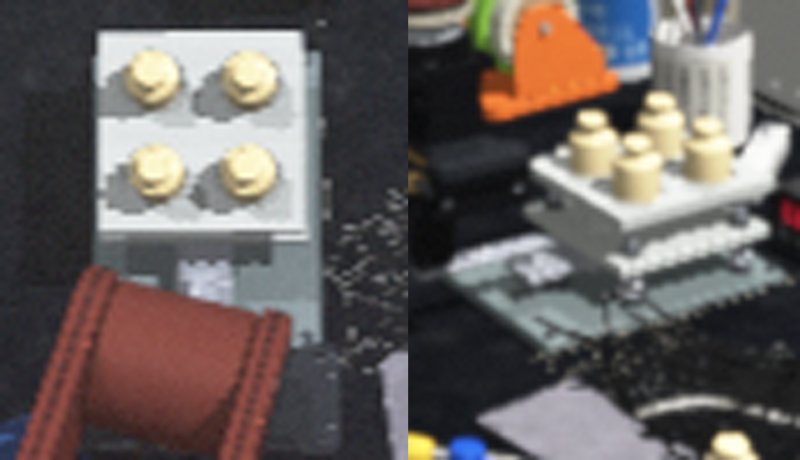

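apply_moves([
  {"dx":0,"dy":0,"dz":-0.005,"ax":0,"ay":0,"az":0,"fingers":0},
  {"dx":0,"dy":0,"dz":-0.01,"ax":0,"ay":0,"az":0,"fingers":0},
  {"dx":0,"dy":0,"dz":-0.013,"ax":0,"ay":0,"az":0,"fingers":0},
  {"dx":0,"dy":0,"dz":-0.0135,"ax":0,"ay":0,"az":0,"fingers":0},
  {"dx":0,"dy":0,"dz":-0.014,"ax":0,"ay":0,"az":0,"fingers":0},
  {"dx":0,"dy":0,"dz":-0.014,"ax":0,"ay":0,"az":0,"fingers":0},
  {"dx":0,"dy":0,"dz":-0.014,"ax":0,"ay":0,"az":0,"fingers":0},
  {"dx":0,"dy":0,"dz":-0.014,"ax":0,"ay":0,"az":0,"fingers":0},
])

```text
t: 22.45
eef_pos: [0.4435, -0.0304, 0.0487]
tool_rot: [-3.142, 0.0, 3.141]
wrist_force: [-0.2, 0.1, 0.4]
grip_width: 0.0121
```

apply_moves([
  {"dx":0,"dy":0,"dz":-0.0005,"ax":0,"ay":0,"az":0,"fingers":0},
  {"dx":0,"dy":0,"dz":-0.001,"ax":0,"ay":0,"az":0,"fingers":0},
  {"dx":0,"dy":0,"dz":-0.001,"ax":0,"ay":0,"az":0,"fingers":0},
  {"dx":0,"dy":0,"dz":-0.001,"ax":0,"ay":0,"az":0,"fingers":0},
  {"dx":0,"dy":0,"dz":-0.001,"ax":0,"ay":0,"az":0,"fingers":0},
  {"dx":0,"dy":0,"dz":-0.001,"ax":0,"ay":0,"az":0,"fingers":0},
  {"dx":0,"dy":0,"dz":-0.001,"ax":0,"ay":0,"az":0,"fingers":0},
  {"dx":0,"dy":0,"dz":-0.001,"ax":0,"ay":0,"az":0,"fingers":0},
])

```text
t: 23.25
eef_pos: [0.4433, -0.0303, 0.0476]
tool_rot: [3.142, 0.0, 3.141]
wrist_force: [0.1, -1.4, -0.7]
grip_width: 0.0121
```

apply_moves([
  {"dx":0,"dy":0,"dz":-0.0005,"ax":0,"ay":0,"az":0,"fingers":0},
  {"dx":0,"dy":0,"dz":-0.001,"ax":0,"ay":0,"az":0,"fingers":0},
  {"dx":0,"dy":0,"dz":-0.001,"ax":0,"ay":0,"az":0,"fingers":0},
  {"dx":0,"dy":0,"dz":-0.001,"ax":0,"ay":0,"az":0,"fingers":0},
  {"dx":0,"dy":0,"dz":-0.001,"ax":0,"ay":0,"az":0,"fingers":0},
  {"dx":0,"dy":0,"dz":-0.001,"ax":0,"ay":0,"az":0,"fingers":0},
  {"dx":0,"dy":0,"dz":-0.001,"ax":0,"ay":0,"az":0,"fingers":0},
  {"dx":0,"dy":0,"dz":-0.001,"ax":0,"ay":0,"az":0,"fingers":0},
])

```text
t: 24.05
eef_pos: [0.4433, -0.0303, 0.0466]
tool_rot: [-3.142, 0.0, 3.141]
wrist_force: [0.2, 0.5, 0.4]
grip_width: 0.0115
```

apply_moves([
  {"dx":0,"dy":0,"dz":-0.0005,"ax":0,"ay":0,"az":0,"fingers":0},
  {"dx":0,"dy":0,"dz":-0.001,"ax":0,"ay":0,"az":0,"fingers":0},
  {"dx":0,"dy":0,"dz":-0.001,"ax":0,"ay":0,"az":0,"fingers":0},
  {"dx":0,"dy":0,"dz":-0.001,"ax":0,"ay":0,"az":0,"fingers":0},
  {"dx":0,"dy":0,"dz":-0.001,"ax":0,"ay":0,"az":0,"fingers":0},
  {"dx":0,"dy":0,"dz":-0.001,"ax":0,"ay":0,"az":0,"fingers":0},
  {"dx":0,"dy":0,"dz":-0.001,"ax":0,"ay":0,"az":0,"fingers":0},
  {"dx":0,"dy":0,"dz":-0.001,"ax":0,"ay":0,"az":0,"fingers":0},
])

```text
t: 24.85
eef_pos: [0.4433, -0.0303, 0.0456]
tool_rot: [-3.142, 0.0, 3.141]
wrist_force: [-2.2, 0.0, 2.1]
grip_width: 0.0117
```

apply_moves([
  {"dx":0,"dy":0,"dz":-0.0005,"ax":0,"ay":0,"az":0,"fingers":0},
  {"dx":0,"dy":0,"dz":-0.001,"ax":0,"ay":0,"az":0,"fingers":0},
  {"dx":0,"dy":0,"dz":-0.001,"ax":0,"ay":0,"az":0,"fingers":0},
  {"dx":0,"dy":0,"dz":-0.001,"ax":0,"ay":0,"az":0,"fingers":0},
  {"dx":0,"dy":0,"dz":-0.001,"ax":0,"ay":0,"az":0,"fingers":0},
  {"dx":0,"dy":0,"dz":-0.001,"ax":0,"ay":0,"az":0,"fingers":0},
  {"dx":0,"dy":0,"dz":-0.001,"ax":0,"ay":0,"az":0,"fingers":0},
  {"dx":0,"dy":0,"dz":-0.001,"ax":0,"ay":0,"az":0,"fingers":0},
])

```text
t: 25.65
eef_pos: [0.4432, -0.0304, 0.045]
tool_rot: [-3.141, -0.0, 3.141]
wrist_force: [-5.9, 0.6, 7.9]
grip_width: 0.0117
```

apply_moves([
  {"dx":0,"dy":0,"dz":0.0013,"ax":0,"ay":0,"az":0,"fingers":0},
  {"dx":0,"dy":0,"dz":0.0013,"ax":0,"ay":0,"az":0,"fingers":0},
  {"dx":0.003,"dy":0,"dz":0.0013,"ax":0,"ay":0,"az":0,"fingers":0},
  {"dx":0.007,"dy":0,"dz":0.0013,"ax":0,"ay":0,"az":0,"fingers":0},
  {"dx":0.011,"dy":0,"dz":0.0013,"ax":0,"ay":0,"az":0,"fingers":0},
  {"dx":0.015,"dy":0,"dz":0.0013,"ax":0,"ay":0,"az":0,"fingers":0},
  {"dx":0.019,"dy":0,"dz":0.0013,"ax":0,"ay":0,"az":0,"fingers":0},
  {"dx":0.023,"dy":0,"dz":0.0013,"ax":0,"ay":0,"az":0,"fingers":0},
])

```text
t: 26.45
eef_pos: [0.4667, -0.0303, 0.0458]
tool_rot: [-3.142, -0.0, 3.141]
wrist_force: [-0.7, -0.5, -0.3]
grip_width: 0.0118
```

apply_moves([
  {"dx":0.003,"dy":0,"dz":0,"ax":0,"ay":0,"az":0,"fingers":0},
  {"dx":0.006,"dy":0,"dz":0,"ax":0,"ay":0,"az":0,"fingers":0},
  {"dx":0.009,"dy":0,"dz":0,"ax":0,"ay":0,"az":0,"fingers":0},
  {"dx":0.011,"dy":0,"dz":0,"ax":0,"ay":0,"az":0,"fingers":0},
  {"dx":0.011,"dy":0,"dz":0,"ax":0,"ay":0,"az":0,"fingers":0},
  {"dx":0.011,"dy":0,"dz":0,"ax":0,"ay":0,"az":0,"fingers":0},
  {"dx":0.011,"dy":0,"dz":0,"ax":0,"ay":0,"az":0,"fingers":0},
  {"dx":0.011,"dy":0,"dz":0,"ax":0,"ay":0,"az":0,"fingers":0},
])

```text
t: 27.25
eef_pos: [0.4772, -0.0303, 0.0458]
tool_rot: [3.142, -0.0, 3.141]
wrist_force: [-0.5, 0.6, -0.2]
grip_width: 0.0115
```

apply_moves([
  {"dx":0.003,"dy":0,"dz":0,"ax":0,"ay":0,"az":0,"fingers":0},
  {"dx":0.006,"dy":0,"dz":0,"ax":0,"ay":0,"az":0,"fingers":0},
  {"dx":0.009,"dy":0,"dz":0,"ax":0,"ay":0,"az":0,"fingers":0},
  {"dx":0.012,"dy":0,"dz":0,"ax":0,"ay":0,"az":0,"fingers":0},
  {"dx":0.013,"dy":0,"dz":0,"ax":0,"ay":0,"az":0,"fingers":0},
  {"dx":0.013,"dy":0,"dz":0,"ax":0,"ay":0,"az":0,"fingers":0},
  {"dx":0.013,"dy":0,"dz":0,"ax":0,"ay":0,"az":0,"fingers":0},
  {"dx":0.013,"dy":0,"dz":0,"ax":0,"ay":0,"az":0,"fingers":0},
])

```text
t: 28.05
eef_pos: [0.4902, -0.0303, 0.0458]
tool_rot: [3.142, -0.0, 3.141]
wrist_force: [0.3, -1.2, -1.5]
grip_width: 0.0115
```

Run:
```python
from h import *
q=r.sense(); print(q['eef_pos'],q['wrist_force'])
c=shot('top'); s=shot('side'); np.savez('top3.npz',**c)
a=cv2.resize(c['pixels'][160:225,100:250],(800,347),interpolation=cv2.INTER_CUBIC)
cv2.imwrite('pics/p9.png',a[:,:,::-1])
for w,t,y,o in leaves(c,z=.010): print('leaf width %.1f'%(w*1000),'tip',t,'yaw %.1f'%y,'origin',o)
P=cloud(c); k=np.zeros((384,512),bool);k[190:220,108:180]=1
for b in comps(k&(P[...,2]>.032),10):
    v,u=np.nonzero(b);print('grip',len(u),cast(c,[[u.mean(),v.mean()]],.046).round(4),(u.min(),u.max(),v.min(),v.max()))
```

```text
[ 0.49023574 -0.03030489  0.04580033] [ 0.34851074 -1.15566993 -1.51236012]
leaf width 28.4 tip [0.57668955 0.34495428] yaw -4.4 origin [0.47698519 0.35263807]
leaf width 55.4 tip [0.57840785 0.27292871] yaw -3.6 origin [0.47860685 0.2792344 ]
grip 37 [[0.4793 0.2632 0.046 ]] (np.int64(154), np.int64(158), np.int64(201), np.int64(209))
grip 39 [[0.4763 0.3491 0.046 ]] (np.int64(131), np.int64(136), np.int64(202), np.int64(210))
grip 36 [[0.4757 0.2939 0.046 ]] (np.int64(146), np.int64(150), np.int64(202), np.int64(210))
```

View pics/p9.png

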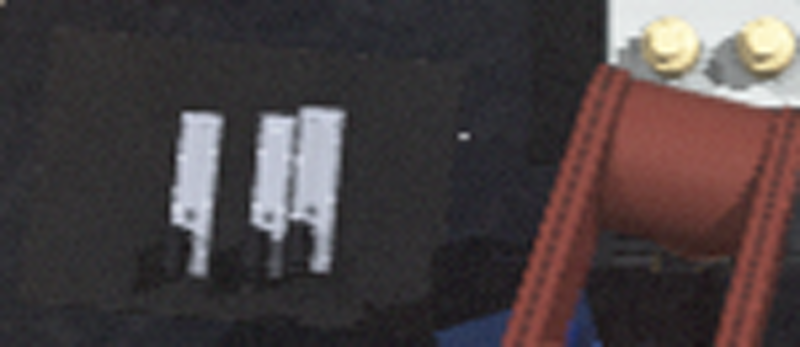

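apply_moves([
  {"dx":-0.005,"dy":0,"dz":0,"ax":0,"ay":0,"az":0,"fingers":0},
  {"dx":-0.012,"dy":0,"dz":0,"ax":0,"ay":0,"az":0,"fingers":0},
  {"dx":-0.02,"dy":0,"dz":0,"ax":0,"ay":0,"az":0,"fingers":0},
  {"dx":-0.03,"dy":0,"dz":0,"ax":0,"ay":0,"az":0,"fingers":0},
  {"dx":-0.04,"dy":0,"dz":0.002,"ax":0,"ay":0,"az":0,"fingers":0},
  {"dx":-0.055,"dy":0,"dz":0.02,"ax":0,"ay":0,"az":0,"fingers":0},
  {"dx":-0.057,"dy":0.01,"dz":0.05,"ax":0,"ay":0,"az":0,"fingers":0},
  {"dx":-0.057,"dy":0.04,"dz":0.075,"ax":0,"ay":0,"az":0,"fingers":0},
])

```text
t: 28.95
eef_pos: [0.4323, 0.0086, 0.1219]
tool_rot: [-3.141, 0.0, 3.138]
wrist_force: [1.3, 0.7, 1.0]
grip_width: 0.0119
```

apply_moves([
  {"dx":0,"dy":0.045,"dz":0,"ax":0,"ay":0,"az":-0.5,"fingers":0},
  {"dx":0,"dy":0.09,"dz":0,"ax":0,"ay":0,"az":-1,"fingers":0},
  {"dx":0,"dy":0.135,"dz":0,"ax":0,"ay":0,"az":-1.5,"fingers":0},
  {"dx":0.01,"dy":0.18,"dz":0,"ax":0,"ay":0,"az":-2,"fingers":0},
  {"dx":0.02,"dy":0.225,"dz":0,"ax":0,"ay":0,"az":-2.5,"fingers":0},
  {"dx":0.03,"dy":0.27,"dz":0,"ax":0,"ay":0,"az":-3,"fingers":0},
  {"dx":0.04,"dy":0.315,"dz":0,"ax":0,"ay":0,"az":-3.5,"fingers":0},
  {"dx":0.05,"dy":0.36,"dz":0,"ax":0,"ay":0,"az":-3.9,"fingers":0},
])

```text
t: 29.75
eef_pos: [0.4828, 0.3712, 0.121]
tool_rot: [-3.141, -0.0, 3.073]
wrist_force: [1.0, 0.1, 0.7]
grip_width: 0.0113
```

apply_moves([
  {"dx":0.003,"dy":0.025,"dz":-0.01,"ax":0,"ay":0,"az":0,"fingers":0},
  {"dx":0.004,"dy":0.038,"dz":-0.03,"ax":0,"ay":0,"az":0,"fingers":0},
  {"dx":0.004,"dy":0.038,"dz":-0.06,"ax":0,"ay":0,"az":0,"fingers":0},
  {"dx":0.004,"dy":0.038,"dz":-0.085,"ax":0,"ay":0,"az":0,"fingers":0},
  {"dx":0.004,"dy":0.038,"dz":-0.1,"ax":0,"ay":0,"az":0,"fingers":0},
  {"dx":0.004,"dy":0.038,"dz":-0.103,"ax":0,"ay":0,"az":0,"fingers":0},
  {"dx":0.004,"dy":0.038,"dz":-0.103,"ax":0,"ay":0,"az":0,"fingers":0},
  {"dx":0.004,"dy":0.038,"dz":-0.103,"ax":0,"ay":0,"az":0,"fingers":0},
])

```text
t: 30.55
eef_pos: [0.4884, 0.4082, 0.0196]
tool_rot: [3.14, 0.002, 3.073]
wrist_force: [-0.5, -0.3, -0.8]
grip_width: 0.0115
```

apply_moves([
  {"dx":0,"dy":0,"dz":-0.003,"ax":0,"ay":0,"az":0,"fingers":0},
  {"dx":0,"dy":0,"dz":-0.0055,"ax":0,"ay":0,"az":0,"fingers":0},
  {"dx":0,"dy":0,"dz":-0.0055,"ax":0,"ay":0,"az":0,"fingers":0},
  {"dx":0,"dy":0,"dz":-0.0055,"ax":0,"ay":0,"az":0,"fingers":0.25},
  {"dx":0,"dy":0,"dz":-0.0055,"ax":0,"ay":0,"az":0,"fingers":0.25},
  {"dx":0,"dy":0,"dz":-0.0055,"ax":0,"ay":0,"az":0,"fingers":0.25},
  {"dx":0,"dy":0,"dz":0.01,"ax":0,"ay":0,"az":0,"fingers":0.25},
  {"dx":0,"dy":0,"dz":0.05,"ax":0,"ay":0,"az":0,"fingers":0.25},
])

```text
t: 31.35
eef_pos: [0.4843, 0.4057, 0.0647]
tool_rot: [-3.136, -0.007, 3.073]
wrist_force: [0.2, 0.5, -0.0]
grip_width: 0.0219
```

apply_moves([
  {"dx":0,"dy":0,"dz":0.03,"ax":0,"ay":0,"az":0,"fingers":0.2},
  {"dx":-0.004,"dy":-0.035,"dz":0.03,"ax":0,"ay":0,"az":0,"fingers":0.2},
  {"dx":-0.009,"dy":-0.075,"dz":0.03,"ax":0,"ay":0,"az":0,"fingers":0.2},
  {"dx":-0.0125,"dy":-0.105,"dz":0.03,"ax":0,"ay":0,"az":0,"fingers":0.2},
  {"dx":-0.0125,"dy":-0.112,"dz":0.03,"ax":0,"ay":0,"az":0,"fingers":0.2},
  {"dx":-0.0125,"dy":-0.112,"dz":0.01,"ax":0,"ay":0,"az":0,"fingers":0.2},
  {"dx":-0.0125,"dy":-0.112,"dz":0.003,"ax":0,"ay":0,"az":0,"fingers":0.2},
  {"dx":-0.0125,"dy":-0.112,"dz":0.003,"ax":0,"ay":0,"az":0,"fingers":0.2},
])

```text
t: 32.15
eef_pos: [0.474, 0.2957, 0.0701]
tool_rot: [-3.141, -0.002, 3.073]
wrist_force: [0.7, 0.5, 0.2]
grip_width: 0.0175
```

Run:
```python
from h import *
q=r.sense(); print(q['eef_pos'],q['tool_rot'],q['wrist_force'],q['grip_width'])
c=shot('top'); s=shot('side'); np.savez('top3.npz',**c)
a=cv2.resize(c['pixels'][165:225,95:195],(800,480),interpolation=cv2.INTER_CUBIC)
cv2.imwrite('pics/p10.png',a[:,:,::-1])
for w,t,y,o in leaves(c,x0=105,x1=145,z=.010): print('leaf width %.1f'%(w*1000),'tip',t,'yaw %.1f'%y,'origin',o)
```

```text
[0.47398884 0.2957428  0.07005286] [-3.14072403e+00 -2.02020989e-03  3.07342199e+00] [0.66325148 0.48755997 0.22274744] 0.0175142822500374
```

View pics/p10.png

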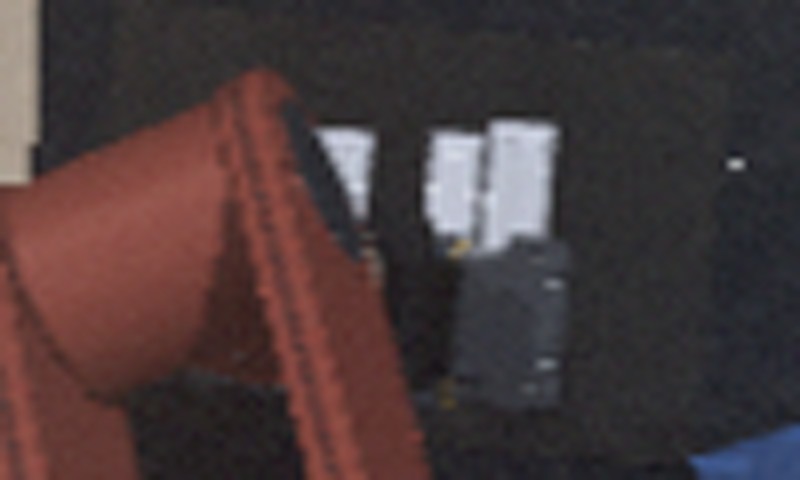

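apply_moves([
  {"dx":0.0015,"dy":0,"dz":-0.008,"ax":0,"ay":0,"az":0,"fingers":0.2},
  {"dx":0.0015,"dy":0,"dz":-0.016,"ax":0,"ay":0,"az":0,"fingers":0.2},
  {"dx":0.0015,"dy":0,"dz":-0.022,"ax":0,"ay":0,"az":0,"fingers":0.2},
  {"dx":0.0015,"dy":0,"dz":-0.026,"ax":0,"ay":0,"az":0,"fingers":0.2},
  {"dx":0.0015,"dy":0,"dz":-0.028,"ax":0,"ay":0,"az":0,"fingers":0.2},
  {"dx":0.0015,"dy":0,"dz":-0.03,"ax":0,"ay":0,"az":0,"fingers":0.2},
  {"dx":0.0015,"dy":0,"dz":-0.03,"ax":0,"ay":0,"az":0,"fingers":0.2},
  {"dx":0.0015,"dy":0,"dz":-0.03,"ax":0,"ay":0,"az":0,"fingers":0.2},
])

```text
t: 33.05
eef_pos: [0.4765, 0.2957, 0.041]
tool_rot: [3.141, 0.0, 3.073]
wrist_force: [-0.3, 0.2, 0.6]
grip_width: 0.0177
```

apply_moves([
  {"dx":0,"dy":0,"dz":-0.01,"ax":0,"ay":0,"az":0,"fingers":0.2},
  {"dx":0,"dy":0,"dz":-0.018,"ax":0,"ay":0,"az":0,"fingers":0.2},
  {"dx":0,"dy":0,"dz":-0.0255,"ax":0,"ay":0,"az":0,"fingers":0.2},
  {"dx":0,"dy":0,"dz":-0.0255,"ax":0,"ay":0,"az":0,"fingers":0},
  {"dx":0,"dy":0,"dz":-0.0255,"ax":0,"ay":0,"az":0,"fingers":0},
  {"dx":0,"dy":0,"dz":-0.0255,"ax":0,"ay":0,"az":0,"fingers":0},
  {"dx":0,"dy":0,"dz":-0.0255,"ax":0,"ay":0,"az":0,"fingers":0},
  {"dx":0,"dy":0,"dz":-0.0255,"ax":0,"ay":0,"az":0,"fingers":0},
])

```text
t: 33.85
eef_pos: [0.4764, 0.2957, 0.0155]
tool_rot: [3.141, 0.0, 3.073]
wrist_force: [0.4, 0.3, -0.9]
grip_width: 0.0118
```

apply_moves([
  {"dx":0,"dy":0,"dz":0.005,"ax":0,"ay":0,"az":0,"fingers":0},
  {"dx":0,"dy":0,"dz":0.02,"ax":0,"ay":0,"az":0,"fingers":0},
  {"dx":0,"dy":0,"dz":0.05,"ax":0,"ay":0,"az":0,"fingers":0},
  {"dx":-0.005,"dy":0,"dz":0.08,"ax":0,"ay":0,"az":0,"fingers":0},
  {"dx":-0.015,"dy":-0.02,"dz":0.11,"ax":0,"ay":0,"az":1,"fingers":0},
  {"dx":-0.03,"dy":-0.05,"dz":0.11,"ax":0,"ay":0,"az":2,"fingers":0},
  {"dx":-0.04,"dy":-0.09,"dz":0.11,"ax":0,"ay":0,"az":3,"fingers":0},
  {"dx":-0.0435,"dy":-0.13,"dz":0.11,"ax":0,"ay":0,"az":3.9,"fingers":0},
])

```text
t: 34.65
eef_pos: [0.4322, 0.165, 0.127]
tool_rot: [3.141, 0.002, -3.139]
wrist_force: [1.0, -0.4, -1.1]
grip_width: 0.0116
```

apply_moves([
  {"dx":0,"dy":-0.04,"dz":0,"ax":0,"ay":0,"az":0,"fingers":0},
  {"dx":0,"dy":-0.085,"dz":0,"ax":0,"ay":0,"az":0,"fingers":0},
  {"dx":0,"dy":-0.13,"dz":0,"ax":0,"ay":0,"az":0,"fingers":0},
  {"dx":0,"dy":-0.17,"dz":-0.01,"ax":0,"ay":0,"az":0,"fingers":0},
  {"dx":0,"dy":-0.1955,"dz":-0.03,"ax":0,"ay":0,"az":0,"fingers":0},
  {"dx":0,"dy":-0.1955,"dz":-0.055,"ax":0,"ay":0,"az":0,"fingers":0},
  {"dx":0,"dy":-0.1955,"dz":-0.07,"ax":0,"ay":0,"az":0,"fingers":0},
  {"dx":0,"dy":-0.1955,"dz":-0.07,"ax":0,"ay":0,"az":0,"fingers":0},
])

```text
t: 35.45
eef_pos: [0.4313, -0.0298, 0.0544]
tool_rot: [3.141, -0.003, 3.14]
wrist_force: [0.3, 0.2, 0.4]
grip_width: 0.0117
```

apply_moves([
  {"dx":0.004,"dy":0,"dz":0,"ax":0,"ay":0,"az":0,"fingers":0},
  {"dx":0.01,"dy":0,"dz":-0.002,"ax":0,"ay":0,"az":0,"fingers":0},
  {"dx":0.01,"dy":0,"dz":-0.005,"ax":0,"ay":0,"az":0,"fingers":0},
  {"dx":0.01,"dy":0,"dz":-0.007,"ax":0,"ay":0,"az":0,"fingers":0},
  {"dx":0.01,"dy":0,"dz":-0.007,"ax":0,"ay":0,"az":0,"fingers":0},
  {"dx":0.01,"dy":0,"dz":-0.007,"ax":0,"ay":0,"az":0,"fingers":0},
  {"dx":0.01,"dy":0,"dz":-0.007,"ax":0,"ay":0,"az":0,"fingers":0},
  {"dx":0.01,"dy":0,"dz":-0.007,"ax":0,"ay":0,"az":0,"fingers":0},
])

```text
t: 36.25
eef_pos: [0.4428, -0.0298, 0.0484]
tool_rot: [-3.142, 0.0, 3.141]
wrist_force: [-0.3, -0.8, -0.6]
grip_width: 0.0116
```

apply_moves([
  {"dx":0.003,"dy":0,"dz":-0.0003,"ax":0,"ay":0,"az":0,"fingers":0},
  {"dx":0.007,"dy":0,"dz":-0.0003,"ax":0,"ay":0,"az":0,"fingers":0},
  {"dx":0.011,"dy":0,"dz":-0.0003,"ax":0,"ay":0,"az":0,"fingers":0},
  {"dx":0.015,"dy":0,"dz":-0.0003,"ax":0,"ay":0,"az":0,"fingers":0},
  {"dx":0.019,"dy":0,"dz":-0.0003,"ax":0,"ay":0,"az":0,"fingers":0},
  {"dx":0.022,"dy":0,"dz":-0.0003,"ax":0,"ay":0,"az":0,"fingers":0},
  {"dx":0.025,"dy":0,"dz":-0.0003,"ax":0,"ay":0,"az":0,"fingers":0},
  {"dx":0.026,"dy":0,"dz":-0.0003,"ax":0,"ay":0,"az":0,"fingers":0},
])

```text
t: 37.05
eef_pos: [0.4692, -0.0299, 0.048]
tool_rot: [-3.142, 0.0, 3.141]
wrist_force: [-0.1, -0.5, -0.5]
grip_width: 0.0116
```

apply_moves([
  {"dx":0.001,"dy":0,"dz":0,"ax":0,"ay":0,"az":0,"fingers":0},
  {"dx":0.002,"dy":0,"dz":0,"ax":0,"ay":0,"az":0,"fingers":0},
  {"dx":0.003,"dy":0,"dz":0,"ax":0,"ay":0,"az":0,"fingers":0},
  {"dx":0.004,"dy":0,"dz":0,"ax":0,"ay":0,"az":0,"fingers":0},
  {"dx":0.005,"dy":0,"dz":0,"ax":0,"ay":0,"az":0,"fingers":0},
  {"dx":0.006,"dy":0,"dz":0,"ax":0,"ay":0,"az":0,"fingers":0},
  {"dx":0.006,"dy":0,"dz":0,"ax":0,"ay":0,"az":0,"fingers":0},
  {"dx":0.006,"dy":0,"dz":0,"ax":0,"ay":0,"az":0,"fingers":0},
])

```text
t: 37.85
eef_pos: [0.4745, -0.0298, 0.0478]
tool_rot: [3.141, -0.001, 3.141]
wrist_force: [-0.8, 0.5, -2.6]
grip_width: 0.0122
```

apply_moves([
  {"dx":0.001,"dy":0,"dz":0,"ax":0,"ay":0,"az":0,"fingers":0},
  {"dx":0.002,"dy":0,"dz":0,"ax":0,"ay":0,"az":0,"fingers":0},
  {"dx":0.003,"dy":0,"dz":0,"ax":0,"ay":0,"az":0,"fingers":0},
  {"dx":0.004,"dy":0,"dz":0,"ax":0,"ay":0,"az":0,"fingers":0},
  {"dx":0.004,"dy":0,"dz":0,"ax":0,"ay":0,"az":0,"fingers":0},
  {"dx":0.004,"dy":0,"dz":0,"ax":0,"ay":0,"az":0,"fingers":0},
  {"dx":0.004,"dy":0,"dz":0,"ax":0,"ay":0,"az":0,"fingers":0},
  {"dx":0.004,"dy":0,"dz":0,"ax":0,"ay":0,"az":0,"fingers":0},
])

```text
t: 38.65
eef_pos: [0.4789, -0.0298, 0.0481]
tool_rot: [3.142, 0.0, 3.141]
wrist_force: [0.0, 0.6, -3.4]
grip_width: 0.0116
```

Run:
```python
from rig import r
for i in range(3): q=r.sense(); print(q['eef_pos'],q['wrist_force'],q['ft_torque'])
```

```text
[ 0.47886712 -0.02982344  0.04805095] [ 0.01083705  0.57463461 -3.41117836] [0.0292233  0.41242725 0.03914093]
[ 0.47886712 -0.02982344  0.04805095] [ 0.01083705  0.57463461 -3.41117836] [0.0292233  0.41242725 0.03914093]
[ 0.47886712 -0.02982344  0.04805095] [ 0.01083705  0.57463461 -3.41117836] [0.0292233  0.41242725 0.03914093]
```

apply_moves([
  {"dx":0,"dy":0,"dz":-0.0003,"ax":0,"ay":0,"az":0,"fingers":0},
  {"dx":0,"dy":0,"dz":-0.0005,"ax":0,"ay":0,"az":0,"fingers":0},
  {"dx":0,"dy":0,"dz":-0.0005,"ax":0,"ay":0,"az":0,"fingers":0},
  {"dx":0,"dy":0,"dz":-0.0005,"ax":0,"ay":0,"az":0,"fingers":0},
  {"dx":0,"dy":0,"dz":-0.0005,"ax":0,"ay":0,"az":0,"fingers":0},
  {"dx":0,"dy":0,"dz":-0.0005,"ax":0,"ay":0,"az":0,"fingers":0},
  {"dx":0,"dy":0,"dz":-0.0005,"ax":0,"ay":0,"az":0,"fingers":0},
  {"dx":0,"dy":0,"dz":-0.0005,"ax":0,"ay":0,"az":0,"fingers":0},
])

```text
t: 39.45
eef_pos: [0.4789, -0.0298, 0.0476]
tool_rot: [-3.142, 0.0, 3.141]
wrist_force: [-0.6, -0.5, -2.6]
grip_width: 0.0117
```

apply_moves([
  {"dx":0,"dy":0,"dz":-0.0003,"ax":0,"ay":0,"az":0,"fingers":0},
  {"dx":0,"dy":0,"dz":-0.0005,"ax":0,"ay":0,"az":0,"fingers":0},
  {"dx":0,"dy":0,"dz":-0.0005,"ax":0,"ay":0,"az":0,"fingers":0},
  {"dx":0,"dy":0,"dz":-0.0005,"ax":0,"ay":0,"az":0,"fingers":0},
  {"dx":0,"dy":0,"dz":-0.0005,"ax":0,"ay":0,"az":0,"fingers":0},
  {"dx":0,"dy":0,"dz":-0.0005,"ax":0,"ay":0,"az":0,"fingers":0},
  {"dx":0,"dy":0,"dz":-0.0005,"ax":0,"ay":0,"az":0,"fingers":0},
  {"dx":0,"dy":0,"dz":-0.0005,"ax":0,"ay":0,"az":0,"fingers":0},
])

```text
t: 40.25
eef_pos: [0.479, -0.0299, 0.0471]
tool_rot: [-3.142, 0.0, 3.141]
wrist_force: [0.1, 1.2, -1.7]
grip_width: 0.012
```

apply_moves([
  {"dx":0,"dy":0,"dz":-0.0003,"ax":0,"ay":0,"az":0,"fingers":0},
  {"dx":0,"dy":0,"dz":-0.0005,"ax":0,"ay":0,"az":0,"fingers":0},
  {"dx":0,"dy":0,"dz":-0.0005,"ax":0,"ay":0,"az":0,"fingers":0},
  {"dx":0,"dy":0,"dz":-0.0005,"ax":0,"ay":0,"az":0,"fingers":0},
  {"dx":0,"dy":0,"dz":-0.0005,"ax":0,"ay":0,"az":0,"fingers":0},
  {"dx":0,"dy":0,"dz":-0.0005,"ax":0,"ay":0,"az":0,"fingers":0},
  {"dx":0,"dy":0,"dz":-0.0005,"ax":0,"ay":0,"az":0,"fingers":0},
  {"dx":0,"dy":0,"dz":-0.0005,"ax":0,"ay":0,"az":0,"fingers":0},
])

```text
t: 41.05
eef_pos: [0.479, -0.0299, 0.047]
tool_rot: [-3.141, 0.0, 3.141]
wrist_force: [-3.8, -0.1, 5.3]
grip_width: 0.0118
```

apply_moves([
  {"dx":0,"dy":0,"dz":-0.0003,"ax":0,"ay":0,"az":0,"fingers":0},
  {"dx":0,"dy":0,"dz":-0.0005,"ax":0,"ay":0,"az":0,"fingers":0},
  {"dx":0,"dy":0,"dz":-0.0005,"ax":0,"ay":0,"az":0,"fingers":0},
  {"dx":0,"dy":0,"dz":-0.0005,"ax":0,"ay":0,"az":0,"fingers":0},
  {"dx":0,"dy":0,"dz":-0.0005,"ax":0,"ay":0,"az":0,"fingers":0},
  {"dx":0,"dy":0,"dz":-0.0005,"ax":0,"ay":0,"az":0,"fingers":0},
  {"dx":0,"dy":0,"dz":-0.0005,"ax":0,"ay":0,"az":0,"fingers":0},
  {"dx":0,"dy":0,"dz":-0.0005,"ax":0,"ay":0,"az":0,"fingers":0},
])

```text
t: 41.85
eef_pos: [0.479, -0.0299, 0.0469]
tool_rot: [-3.141, 0.0, 3.141]
wrist_force: [-6.2, 0.6, 9.5]
grip_width: 0.0115
```

apply_moves([
  {"dx":0.001,"dy":0,"dz":0,"ax":0,"ay":0,"az":0,"fingers":0},
  {"dx":0.002,"dy":0,"dz":0,"ax":0,"ay":0,"az":0,"fingers":0},
  {"dx":0.003,"dy":0,"dz":0,"ax":0,"ay":0,"az":0,"fingers":0},
  {"dx":0.004,"dy":0,"dz":0,"ax":0,"ay":0,"az":0,"fingers":0},
  {"dx":0.005,"dy":0,"dz":0,"ax":0,"ay":0,"az":0,"fingers":0},
  {"dx":0.006,"dy":0,"dz":0,"ax":0,"ay":0,"az":0,"fingers":0},
  {"dx":0.007,"dy":0,"dz":0,"ax":0,"ay":0,"az":0,"fingers":0},
  {"dx":0.008,"dy":0,"dz":0,"ax":0,"ay":0,"az":0,"fingers":0},
])

```text
t: 42.65
eef_pos: [0.4837, -0.0298, 0.0468]
tool_rot: [3.142, -0.008, -3.141]
wrist_force: [-20.5, -0.9, 25.0]
grip_width: 0.0112
```

apply_moves([
  {"dx":-0.0005,"dy":0,"dz":0.0005,"ax":0,"ay":0,"az":0,"fingers":0},
  {"dx":-0.0015,"dy":0,"dz":0.001,"ax":0,"ay":0,"az":0,"fingers":0},
  {"dx":-0.0025,"dy":0,"dz":0.001,"ax":0,"ay":0,"az":0,"fingers":0},
  {"dx":-0.0025,"dy":0,"dz":0.001,"ax":0,"ay":0,"az":0,"fingers":0},
  {"dx":-0.0025,"dy":0,"dz":0.001,"ax":0,"ay":0,"az":0,"fingers":0},
  {"dx":-0.0025,"dy":0,"dz":0.001,"ax":0,"ay":0,"az":0,"fingers":0},
  {"dx":-0.0025,"dy":0,"dz":0.001,"ax":0,"ay":0,"az":0,"fingers":0},
  {"dx":-0.0025,"dy":0,"dz":0.001,"ax":0,"ay":0,"az":0,"fingers":0},
])

```text
t: 43.45
eef_pos: [0.4845, -0.0298, 0.047]
tool_rot: [3.142, 0.0, 3.141]
wrist_force: [0.1, 0.3, 1.3]
grip_width: 0.0117
```

Run:
```python
from h import *
c=shot('top'); s=shot('side'); q=r.sense(); print(q['eef_pos'],q['tool_rot'],q['wrist_force'],q['ft_torque'])
np.savez('top4.npz',**c);np.savez('side4.npz',**s)
# arm height change between before b (top2/side2, side frame) and now: match tray patch vertical shift in side view
s2=dict(np.load('side2.npz'))
def g(x): return cv2.cvtColor(x['pixels'],cv2.COLOR_RGB2GRAY).astype(np.float32)
for name,(v0,v1,u0,u1) in {'weights':(160,186,240,278),'armfront':(172,196,250,285),'static':(200,230,225,300)}.items():
    A=g(s2)[v0:v1,u0:u1];B=g(s)[v0:v1,u0:u1]; print(name,cv2.phaseCorrelate(A,B,cv2.createHanningWindow(A.shape[::-1],cv2.CV_32F)))
```

```text
[ 0.48451044 -0.02985415  0.04705657] [3.14159225e+00 3.64425097e-04 3.14118076e+00] [-0.48820117 -0.00833472  0.60285983] [ 0.0788604  -0.0372016  -0.01940093]
weights ((0.2121304580156682, 0.47187876494759173), 0.9854003659001103)
armfront ((-0.009881047901302509, 0.017559994451252336), 1.042586667670144)
static ((0.5430730573616245, -0.008907548221962713), 0.9768163310156928)
```

apply_moves([
  {"dx":0.0007,"dy":0,"dz":0,"ax":0,"ay":0,"az":0,"fingers":0},
  {"dx":0.0014,"dy":0,"dz":0,"ax":0,"ay":0,"az":0,"fingers":0},
  {"dx":0.002,"dy":0,"dz":0,"ax":0,"ay":0,"az":0,"fingers":0},
  {"dx":0.0026,"dy":0,"dz":0,"ax":0,"ay":0,"az":0,"fingers":0},
  {"dx":0.0032,"dy":0,"dz":0,"ax":0,"ay":0,"az":0,"fingers":0},
  {"dx":0.0038,"dy":0,"dz":0,"ax":0,"ay":0,"az":0,"fingers":0},
  {"dx":0.0044,"dy":0,"dz":0,"ax":0,"ay":0,"az":0,"fingers":0},
  {"dx":0.005,"dy":0,"dz":0,"ax":0,"ay":0,"az":0,"fingers":0},
])

```text
t: 44.35
eef_pos: [0.4876, -0.0298, 0.047]
tool_rot: [3.141, -0.004, 3.141]
wrist_force: [-9.4, -0.2, 9.0]
grip_width: 0.0117
```

apply_moves([
  {"dx":-0.0007,"dy":0,"dz":0,"ax":0,"ay":0,"az":0,"fingers":0},
  {"dx":-0.0014,"dy":0,"dz":0,"ax":0,"ay":0,"az":0,"fingers":0},
  {"dx":-0.002,"dy":0,"dz":0,"ax":0,"ay":0,"az":0,"fingers":0},
  {"dx":-0.0026,"dy":0,"dz":0,"ax":0,"ay":0,"az":0,"fingers":0},
  {"dx":-0.0032,"dy":0,"dz":0,"ax":0,"ay":0,"az":0,"fingers":0},
  {"dx":-0.0038,"dy":0,"dz":0,"ax":0,"ay":0,"az":0,"fingers":0},
  {"dx":-0.0044,"dy":0,"dz":0,"ax":0,"ay":0,"az":0,"fingers":0},
  {"dx":-0.005,"dy":0,"dz":0,"ax":0,"ay":0,"az":0,"fingers":0},
])

```text
t: 45.15
eef_pos: [0.4844, -0.0299, 0.0471]
tool_rot: [-3.141, 0.0, 3.141]
wrist_force: [1.6, -0.0, -1.3]
grip_width: 0.0117
```

apply_moves([
  {"dx":0,"dy":0,"dz":0,"ax":0,"ay":0,"az":0,"fingers":0.2},
  {"dx":0,"dy":0,"dz":0,"ax":0,"ay":0,"az":0,"fingers":0.2},
  {"dx":0,"dy":0,"dz":0,"ax":0,"ay":0,"az":0,"fingers":0.2},
  {"dx":0,"dy":0,"dz":0,"ax":0,"ay":0,"az":0,"fingers":0},
  {"dx":0,"dy":0,"dz":0,"ax":0,"ay":0,"az":0,"fingers":0},
  {"dx":0,"dy":0,"dz":0,"ax":0,"ay":0,"az":0,"fingers":0},
  {"dx":0,"dy":0,"dz":0,"ax":0,"ay":0,"az":0,"fingers":0},
  {"dx":0,"dy":0,"dz":0,"ax":0,"ay":0,"az":0,"fingers":0},
])

```text
t: 45.95
eef_pos: [0.4842, -0.0298, 0.047]
tool_rot: [3.142, -0.0, 3.141]
wrist_force: [-1.0, 1.1, 0.5]
grip_width: 0.0117
```

apply_moves([
  {"dx":0.0003,"dy":0,"dz":0,"ax":0,"ay":0,"az":0,"fingers":0},
  {"dx":0.0006,"dy":0,"dz":0,"ax":0,"ay":0,"az":0,"fingers":0},
  {"dx":0.0009,"dy":0,"dz":0,"ax":0,"ay":0,"az":0,"fingers":0},
  {"dx":0.0012,"dy":0,"dz":0,"ax":0,"ay":0,"az":0,"fingers":0},
  {"dx":0.0015,"dy":0,"dz":0,"ax":0,"ay":0,"az":0,"fingers":0},
  {"dx":0.0018,"dy":0,"dz":0,"ax":0,"ay":0,"az":0,"fingers":0},
  {"dx":0.0021,"dy":0,"dz":0,"ax":0,"ay":0,"az":0,"fingers":0},
  {"dx":0.0024,"dy":0,"dz":0,"ax":0,"ay":0,"az":0,"fingers":0},
])

```text
t: 46.75
eef_pos: [0.4856, -0.0298, 0.047]
tool_rot: [3.141, -0.003, 3.141]
wrist_force: [-7.2, 0.2, 6.2]
grip_width: 0.0118
```

apply_moves([
  {"dx":0.0003,"dy":0,"dz":0,"ax":0,"ay":0,"az":0,"fingers":0},
  {"dx":0.0006,"dy":0,"dz":0,"ax":0,"ay":0,"az":0,"fingers":0},
  {"dx":0.0009,"dy":0,"dz":0,"ax":0,"ay":0,"az":0,"fingers":0},
  {"dx":0.0012,"dy":0,"dz":0,"ax":0,"ay":0,"az":0,"fingers":0},
  {"dx":0.0015,"dy":0,"dz":0,"ax":0,"ay":0,"az":0,"fingers":0},
  {"dx":0.0018,"dy":0,"dz":0,"ax":0,"ay":0,"az":0,"fingers":0},
  {"dx":0.0021,"dy":0,"dz":0,"ax":0,"ay":0,"az":0,"fingers":0},
  {"dx":0.0024,"dy":0,"dz":0,"ax":0,"ay":0,"az":0,"fingers":0},
])

```text
t: 47.55
eef_pos: [0.488, -0.0298, 0.047]
tool_rot: [3.141, -0.003, 3.141]
wrist_force: [-5.4, -0.1, 6.3]
grip_width: 0.0117
```

apply_moves([
  {"dx":0.0005,"dy":0,"dz":0,"ax":0,"ay":0,"az":0,"fingers":0},
  {"dx":0.001,"dy":0,"dz":0,"ax":0,"ay":0,"az":0,"fingers":0},
  {"dx":0.0015,"dy":0,"dz":0,"ax":0,"ay":0,"az":0,"fingers":0},
  {"dx":0.002,"dy":0,"dz":0,"ax":0,"ay":0,"az":0,"fingers":0},
  {"dx":0.002,"dy":0,"dz":0,"ax":0,"ay":0,"az":0,"fingers":0},
  {"dx":0.001,"dy":0,"dz":0,"ax":0,"ay":0,"az":0,"fingers":0},
  {"dx":0.0003,"dy":0,"dz":0,"ax":0,"ay":0,"az":0,"fingers":0},
  {"dx":0.0003,"dy":0,"dz":0,"ax":0,"ay":0,"az":0,"fingers":0},
])

```text
t: 48.35
eef_pos: [0.4898, -0.0299, 0.047]
tool_rot: [-3.141, 0.001, 3.141]
wrist_force: [1.6, 1.1, -1.5]
grip_width: 0.0115
```

apply_moves([
  {"dx":0,"dy":0,"dz":0,"ax":0,"ay":0,"az":0,"fingers":0.3},
  {"dx":0,"dy":0,"dz":0,"ax":0,"ay":0,"az":0,"fingers":0.3},
  {"dx":0,"dy":0,"dz":0,"ax":0,"ay":0,"az":0,"fingers":0.3},
  {"dx":0,"dy":0,"dz":0,"ax":0,"ay":0,"az":0,"fingers":0.3},
  {"dx":0,"dy":0,"dz":0.01,"ax":0,"ay":0,"az":0,"fingers":0.3},
  {"dx":0,"dy":0,"dz":0.03,"ax":0,"ay":0,"az":0,"fingers":0.3},
  {"dx":-0.01,"dy":0,"dz":0.07,"ax":0,"ay":0,"az":0,"fingers":0.3},
  {"dx":-0.04,"dy":0,"dz":0.11,"ax":0,"ay":0,"az":0,"fingers":0.3},
])

```text
t: 49.15
eef_pos: [0.4501, -0.03, 0.159]
tool_rot: [-3.141, 0.001, 3.141]
wrist_force: [0.3, -1.4, 1.1]
grip_width: 0.0258
```

apply_moves([
  {"dx":0,"dy":0.04,"dz":0,"ax":0,"ay":0,"az":0,"fingers":0.3},
  {"dx":0,"dy":0.08,"dz":0.02,"ax":0,"ay":0,"az":0,"fingers":0.3},
  {"dx":0,"dy":0.12,"dz":0.03,"ax":0,"ay":0,"az":0,"fingers":0.3},
  {"dx":0,"dy":0.16,"dz":0.03,"ax":0,"ay":0,"az":0,"fingers":0.3},
  {"dx":0,"dy":0.2,"dz":0.03,"ax":0,"ay":0,"az":0,"fingers":0.3},
  {"dx":0,"dy":0.24,"dz":0.03,"ax":0,"ay":0,"az":0,"fingers":0.3},
  {"dx":0,"dy":0.28,"dz":0.03,"ax":0,"ay":0,"az":0,"fingers":0.3},
  {"dx":0,"dy":0.3,"dz":0.03,"ax":0,"ay":0,"az":0,"fingers":0.3},
])

```text
t: 49.95
eef_pos: [0.4491, 0.2731, 0.1881]
tool_rot: [3.14, 0.001, -3.14]
wrist_force: [-0.0, 0.1, 1.1]
grip_width: 0.0259
```

Run:
```python
from h import *
q=r.sense(); print(q['eef_pos'])
Zs={}
c1=dict(np.load('top1.npz'));c2=dict(np.load('top2.npz'));c0=dict(np.load('top0.npz'))
N=[shot('top') for _ in range(4)]; s=shot('side'); np.savez('top5.npz',**N[0])
P1=cloud(c1)
u,v=np.meshgrid(np.arange(512),np.arange(384)); tr=(u>=216)&(u<=254)&(v>=142)&(v<=178)
tr&=(np.abs(P1[...,2]-.092)<.02)&(np.abs(cloud(c2)[...,2]-.092)<.02)
for n,c in [('0: two wts',c0),('1 full',c1),('2 full',c2)]+[('now',x) for x in N]:
    z=cloud(c)[...,2][tr]; print(n,tr.sum(),'tray z %.2f mm'%(1000*np.nanmedian(z)),'%.2f'%(1000*np.nanmean(z[np.abs(z-.092)<.02])))
    b=(u>=140)&(u<=175)&(v>=215)&(v<=232)
b=cv2.resize(s['pixels'][140:240,205:290],(510,600),interpolation=cv2.INTER_CUBIC)
a=cv2.resize(N[0]['pixels'][170:215,215:260],(290,290),interpolation=cv2.INTER_CUBIC)
o=np.zeros((600,800,3),np.uint8);o[:,:510]=b;o[:290,510:]=a
a=cv2.resize(N[0]['pixels'][165:225,100:190],(290,193),interpolation=cv2.INTER_CUBIC);o[300:493,510:]=a
cv2.imwrite('pics/p11.png',o[:,:,::-1])
```

```text
[0.4490681  0.27314164 0.18807247]
0: two wts 1077 tray z 94.77 mm 94.80
1 full 1077 tray z 91.64 mm 91.93
2 full 1077 tray z 91.59 mm 91.73
now 1077 tray z 92.07 mm 92.15
now 1077 tray z 91.87 mm 91.91
now 1077 tray z 92.17 mm 92.24
now 1077 tray z 92.20 mm 92.14
```

View pics/p11.png

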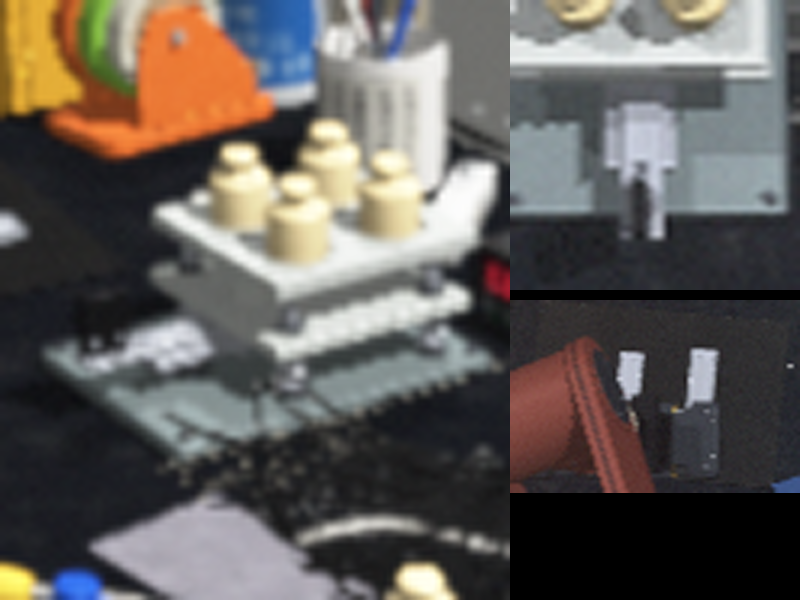

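Run:
```python
from h import *
N=[shot('top') for _ in range(16)]; S=[shot('side') for _ in range(8)]
L=lambda n:dict(np.load(n+'.npz'))
P1=cloud(L('top1'))[...,2];P2=cloud(L('top2'))[...,2]
u,v=np.meshgrid(np.arange(512),np.arange(384)); tr=(u>=216)&(u<=254)&(v>=142)&(v<=178)
zn=np.median([cloud(x)[...,2] for x in N],0); tr&=np.abs(zn-.092)<.006
def m(c,mask,z0,w=.02):
    z=cloud(c)[...,2][mask]; z=z[np.abs(z-z0)<w]; return 1000*z.mean(),1000*z.std()/len(z)**.5,len(z)
for n in('top0','top1','top2','top3','top4'): print(n,m(L(n),tr,.092))
a=[m(x,tr,.092)[0] for x in N]; print('now',np.mean(a),np.std(a)/4)
zs=np.median([cloud(x)[...,2] for x in S],0); ts=(np.abs(zs-.092)<.006)&(u>225)&(u<290)&(v>160)&(v<205)
for n in('side0','side1','side2','side4'): print(n,m(L(n),ts,.092))
a=[m(x,ts,.092)[0] for x in S]; print('side now',np.mean(a),np.std(a)/8**.5)
led=(u>=231)&(u<=239)&(v>=186)&(v<=194)
for n in('top0','top1','top3'): print('ledge',n,m(L(n),led,.036))
```

```text
top0 (np.float64(94.73644995507344), np.float64(0.12072402080075106), 995)
top1 (np.float64(91.6902550800241), np.float64(0.11843107568656695), 992)
top2 (np.float64(91.41929750403382), np.float64(0.12267177245501282), 994)
top3 (np.float64(91.49789415232969), np.float64(0.12390531313170233), 994)
top4 (np.float64(92.1238601997785), np.float64(0.12085882747607149), 970)
now 91.91971424925299 0.02786728532318669
side0 (np.float64(90.63763162731401), np.float64(0.12591801748287093), 351)
side1 (np.float64(89.14311577977179), np.float64(0.15706657189893508), 351)
side2 (np.float64(89.14423143123128), np.float64(0.15898752500580027), 350)
side4 (np.float64(89.64236962723477), np.float64(0.17468262691042252), 300)
side now 89.40836478746533 0.028166237168228053
ledge top0 (np.float64(37.12254016104882), np.float64(0.3574391616822188), 81)
ledge top1 (np.float64(36.7813029397074), np.float64(0.3868273950213387), 80)
ledge top3 (np.float64(37.1242894210118), np.float64(0.39780162740308456), 81)
```

apply_moves([
  {"dx":0,"dy":-0.03,"dz":0.03,"ax":0,"ay":0,"az":0,"fingers":0.3},
  {"dx":-0.01,"dy":-0.075,"dz":0.06,"ax":0,"ay":0,"az":0,"fingers":0.3},
  {"dx":-0.02,"dy":-0.12,"dz":0.08,"ax":0,"ay":0,"az":0,"fingers":0.3},
  {"dx":-0.03,"dy":-0.165,"dz":0.08,"ax":0,"ay":0,"az":0,"fingers":0.3},
  {"dx":-0.03,"dy":-0.21,"dz":0.08,"ax":0,"ay":0,"az":0,"fingers":0.3},
  {"dx":-0.03,"dy":-0.255,"dz":0.08,"ax":0,"ay":0,"az":0,"fingers":0.3},
  {"dx":-0.03,"dy":-0.3,"dz":0.08,"ax":0,"ay":0,"az":0,"fingers":0.3},
  {"dx":-0.03,"dy":-0.345,"dz":0.08,"ax":0,"ay":0,"az":0,"fingers":0.3},
])

```text
t: 52.2
eef_pos: [0.4191, -0.0766, 0.2674]
tool_rot: [-3.141, 0.001, 3.141]
wrist_force: [0.4, -0.5, -0.1]
grip_width: 0.0257
```

apply_moves([
  {"dx":0,"dy":-0.045,"dz":0,"ax":0,"ay":0,"az":0,"fingers":0.3},
  {"dx":0,"dy":-0.09,"dz":0,"ax":0,"ay":0,"az":0,"fingers":0.3},
  {"dx":0,"dy":-0.13,"dz":0,"ax":0,"ay":0,"az":0,"fingers":0.3},
  {"dx":0,"dy":-0.17,"dz":0,"ax":0,"ay":0,"az":0,"fingers":0.3},
  {"dx":0,"dy":-0.19,"dz":0,"ax":0,"ay":0,"az":0,"fingers":0.3},
  {"dx":0,"dy":-0.19,"dz":0,"ax":0,"ay":0,"az":0,"fingers":0.3},
  {"dx":0,"dy":-0.19,"dz":0,"ax":0,"ay":0,"az":0,"fingers":0.3},
  {"dx":0,"dy":-0.19,"dz":0,"ax":0,"ay":0,"az":0,"fingers":0.3},
])

```text
t: 53.0
eef_pos: [0.4195, -0.2638, 0.267]
tool_rot: [3.141, 0.0, -3.141]
wrist_force: [-0.4, -0.0, 0.2]
grip_width: 0.0263
```

Run:
```python
from h import *
N=[shot('top') for _ in range(6)]; c=N[0]; print(r.sense()['eef_pos'])
for w,t,y,o in leaves(c): print('leaf width %.1f'%(w*1000),'tip',t.round(4),'yaw %.1f'%y,'origin',o.round(4))
Z=np.median([cloud(x) for x in N],0)[...,2]
g=np.mean([x['pixels'] for x in N],0)
k=np.zeros((384,512),bool);k[186:215,222:250]=1
for b in comps(k&(Z>.060),6):
    v,u=np.nonzero(b);print('b grip',len(u),cast(c,[[u.mean(),v.mean()]],.079).round(4),np.median(Z[b]))
print('proj tail/tip/mouth expected',proj(c,[[.473,-.03,.041],[.489,-.03,.081]]).round(1))
print('tail col',g[198:214,238].mean(1).round(0), g[198:214,239].mean(1).round(0))
a=cv2.resize(g[125:230,95:270].astype(np.uint8),(800,480),interpolation=cv2.INTER_CUBIC); cv2.imwrite('pics/p12.png',a[:,:,::-1])
```

```text
[ 0.41963337 -0.26423165  0.26721897]
leaf width 22.4 tip [0.5881 0.4002] yaw -3.6 origin [0.4883 0.4064]
leaf width 28.4 tip [0.5766 0.345 ] yaw -4.4 origin [0.4769 0.3526]
leaf width 31.0 tip [0.58   0.2592] yaw -3.6 origin [0.4802 0.2654]
b grip 26 [[ 0.489  -0.0329  0.079 ]] 0.0828566899093113
proj tail/tip/mouth expected [[234.8 207.1]
 [234.2 201.8]]
tail col [177. 176. 157. 156. 157. 162. 160. 161. 161.  58.  43.  40.  41.  44.
  42.  45.] [131. 131. 131. 131. 135.  68.  40.  41.  42.  41.  40.  40.  41.  40.
  42.  46.]
```

View pics/p12.png

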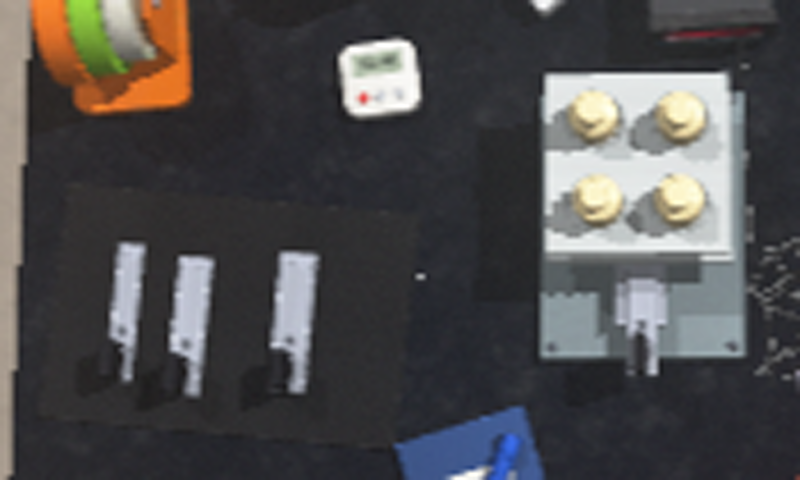

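```bash
python3 -c "
from rig import r
print(r.sign_off())"
```

```text
the job is handed in; nothing more can be done
None
```

The job is handed in: leaf b (6 mm) is left clamped in the gap as the reading, about 25 mm in. All four tray pockets hold a weight. Leaves a, c and d lie flat on the mat.

- **Loading:** two pockets were empty, and I stood a spare in each. The second spare slipped about 1 cm in the grip on the way and was pressed on the tray at about 20 N. I lifted it and seated it again. The last picture shows all four weights in an even square.
- **Leaf a (4 mm):** it slid about 25 mm in with no resistance, so I put it back on the mat.
- **Leaf b (6 mm):** it bound with 5–7 N steady pushing force. I had lowered it too hard onto the stop plate, so the push peaked briefly at about 20 N along and 25 N up. I backed off, let it settle and pushed it in again.
- **Gap reading:** depth images show the tray about 0.4 mm higher with leaf b in. They put the gap at about 5.5 mm, so leaf b binds. This is a light bind: pulling back took only about 1.6 N, below the 2–20 N stated for binding.
- **Other leaves:** leaf d had been knocked next to leaf b during the run, and I left it where it was. Leaves c and d were not needed.
- **Not to be moved:** I did not touch the timer, screwdriver or weight case. The last picture shows the timer in place; I did not check the other two in it.

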